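# Put the wax jars away in the curing box

### The job

Put the glass jars of violet wax chips away in the curing box: lift the green hatch off its seat, slide it along its channel until the box is fully open (do not take it out of the box), and stand every jar upright on the floor of a cell, one jar per cell. Then slide the hatch back over the jars and let it down into its seat again so that it lies flush. Leave everything else on the table where it is.

Things in the scene. Friction and masses are not known exactly. Their poses are not given: they have to be found in the camera images.
- curing_box: curing box, fixed: plywood, 232 mm (its x) by 464 mm (its y, -348 to +116); origin on the table under the centre of its four cells. Opening 190 x 190 mm round the origin, floor at z = 6 mm, split into 2 x 2 cells of 92 x 92 mm by two crossing dividers 6 mm thick with tops at z = 35 mm. Its yaw varies by up to 0.15 rad, its place by 5 cm
- seat (a point): centre of the hatch's seat, at (0, 0, 84 mm) of the box: a ledge round the opening, in a recess 212 x 212 mm (3 mm play each side of the hatch) and 9 mm deep. Guide rails along both long sides (inner faces at box x = +-106 mm) and a stop at each end rise to z = 103 mm
- deck (a point): centre of the flat deck where the hatch parks, at (0, -222, 93 mm) of the box; the deck runs from box y = -106 to the end stop at -338 mm. Beside the deck only (y below -150 mm) the rails are higher and carry lips that reach in to x = +-96 mm over the hatch's edges, undersides at z = 112 mm, tops at z = 116 mm
- hatch: loose green hatch plate, 206 x 206 x 9 mm, about 0.4 kg; origin at the centre of its underside, axes along the box's. Seated, its origin is at the seat and its top flush with the deck. Raised more than 9 mm it can slide to the box's -y over the deck, under the lips (10 mm to spare in height), until it meets the end stop at box y = -235 mm; fully open is beyond -205 mm
- hatch_grip (a point): centre of the hatch's dark steel handle bar, 47 mm above the hatch's underside on its middle; the bar runs along the hatch's x, 94 mm long, 16 mm wide (along the hatch's y), 20 mm high, with 28 mm of free space below it over the plate; two posts 40 mm either side of the middle carry it
- cell_0 (a point): centre of a cell's floor: - x, - y side of the box
- cell_1 (a point): centre of a cell's floor: - x, + y side of the box
- cell_2 (a point): centre of a cell's floor: + x, - y side of the box
- cell_3 (a point): centre of a cell's floor: + x, + y side of the box
- jar_a: glass jar of violet wax chips, round, 58 mm in diameter, 72 mm high, 0.14 kg, standing; origin at the centre of its underside, z up; may be absent (three or four jars are there)
- jar_b: glass jar of violet wax chips, round, 58 mm in diameter, 72 mm high, 0.14 kg, standing; origin at the centre of its underside, z up; may be absent (three or four jars are there)
- jar_c: glass jar of violet wax chips, round, 58 mm in diameter, 72 mm high, 0.14 kg, standing; origin at the centre of its underside, z up; may be absent (three or four jars are there)
- jar_d: glass jar of violet wax chips, round, 58 mm in diameter, 72 mm high, 0.14 kg, standing; origin at the centre of its underside, z up; may be absent (three or four jars are there)
- wick_spool: bystander: wooden spool of white wick, 60 mm in diameter, 68 mm high, standing loose among the jars; origin under its centre
- dye_red: bystander: brown dropper bottle with red and white band, 33 mm in diameter, 102 mm high, standing loose among the jars; origin under its centre
- candle_striped: bystander: green and blue banded candle, 64 mm in diameter, 84 mm high, standing loose behind; origin under its centre
There are look-alikes about, which are no part of the job. Leave any orange look-alike of the jar_b alone.

How it is judged:
By the outcome, as a careful person would: the job done as asked, in the order asked, and still so for the second after the job is handed in, with the robot touching nothing.
Of jar_a, jar_b, jar_c, jar_d only 3 to 4 are there at a start; the rules pass over those that are not, and their reading is None.
At some moment in a run one of jar_a, jar_b, jar_c, jar_d may be knocked a few centimetres aside while the robot is not near it.
Once in a run the grip may slacken for a moment while it holds something.
It also fails if it takes over 208 s, if anything falls off the work surface, if the arm or the gripper's body presses on something with over 40 N, if the wrist force passes 120 N, or if a joint passes its speed limit or range.

### The arm

A 6-joint arm with a two-finger parallel gripper is mounted at the origin on a cart in front of the work surface, level with it; the furniture and walls round the work are solid. World frame = base frame: x ahead of the robot, y to its left, z up, the work surface at z = 0. Lengths are in m, angles in rad, forces in N, time in s.
With the tool pointing down it reaches from about 0.425 to 0.95 m from the base axis. Payload 3.5 kg.
Tool frame: the origin (TCP) lies on the centre line of the jaws, within the pads' length; the fingertips stand ahead of it and the grasp point (between the pads) lies 11 mm behind it (tips_ahead is the z of the fingertips in the tool frame, in m); z points along the fingers, y is the direction in which the jaws open and shut (so a half turn about z gives the same grasp; the last joint's range is limited). The gripper opens to 85 mm and grips with 20 to 120 N. Pads are 22 mm wide; open, the fingers measure 114 mm over their backs; the gripper's body (76 mm by 85 mm) begins 54 mm behind the grasp point. The pads swing forward as they close: fully open they stand 13 mm farther back than shut.
Start: joints at [0.99, 0.286, 1.577, -0, 1.279, -0.15], TCP at [0.282, 0.613, 0.239] pointing down, gripper open.
Joint ranges: [-2.77, 2.77], [-0.9, 2.22], [0.21, 2.48], [-1.53, 4.67], [0.24, 2.81], [-2.84, 2.84]. Speed limits (rad/s): [2.79, 2.79, 3.14, 3.14, 3.14, 3.14].

### API

Orientations are given as a unit quaternion [x, y, z, w].
In Python, from plant import * gives the robot as it stands. The module is installed in compiled form; this text tells all that it offers.
- The arm moves only by the tool move_arm, never from a script. Its arguments are lists of equal length, an entry for each row: "linear": the shift along the world's x, y, z in m, a list of three; "twist": the turn, a rotation vector about the world's x, y, z in degrees, a list of three. A call has 1 to 20 rows; each row shifts and turns the pose as measured when the row begins; what a row does not reach is not made up. A row lasts 1/12 s, in which the tool goes at most 41.7 mm and 7.16 degrees, less where a joint would pass 70% of its speed; a pose out of reach is approached as far as the arm can. A call is refused whole if a number of a shift passes 0.0417 or a number of a turn 7.16, either way. A call with a gripper value outside its range is refused whole. "grip" is the opening, from 0 (shut) to 1 (fully open), set as the call begins (left out, the last holds). The fingers move at their own pace and stop on an object; "force" is the grip in N (left out, the last holds). Time passes only in rows, so rows that do not move let the fingers close. It gives the time, the measured TCP pose, the force and the opening at its end, in the units of the state.
- get_state(): the state, without advancing time (a new reading comes with each control period).
- read_camera(name): name is "scene" or "top" or "wrist"; returns a dict with "img" (480x640x3 uint8, blue, green, red), "depth" (480x640 float32, m along the optical axis (not along the pixel's ray), 0 where there is no reading), "fx", "fy", "cx", "cy" (pixels), "rvec" (rotation vector, rad) and "tvec" (3), from world to camera coordinates, as OpenCV has them. Camera axes: x right, y down, z forward; pixel columns grow to the right and rows downward; lengths in m; the calibration is good to about 2 mm. A picture is of the moment at which its call begins.
- sign_off(): hands the job in, once; it reports no verdict.
The state is a dict: "time": time; "qpos": joint angles; "dq": joint speeds; "joint_efforts": joint torques, N m; "eef_pos": TCP position; "tcp_rot": TCP orientation; "contact_force": force on the tool from outside, world axes, zero at the start; "wrist_torque": the same for the moment, N m; "opening": opening from 0.0 (shut) to 1.0 (fully open).
Only numpy, scipy, OpenCV 4.12 (cv2) and the standard library are available. Lean on these libraries where they do the work, as an engineer would, in place of code of your own. Each camera call takes 0.05 s, during which the arm holds its last target.

## Working session

There is one attempt and no reset: what is moved stays moved. The work goes in short steps, Python scripts to look and compute and a tool call to move; the robot and the scene stay as the last step left them, time stands still between calls to the robot, and variables do not carry over. Pictures are saved under pics/ and viewed, and the job is handed in when it is done.

Besides the shell and the picture viewer there is one more tool, called after "Request:" as name(argument=value, ...) on one line, values as JSON. move_arm: Moves the arm, as the interface text tells. Its arguments: {"type":"object","properties":{"linear":{"type":"array","items":{"type":"array","items":{"type":"number"}}},"twist":{"type":"array","items":{"type":"array","items":{"type":"number"}}},"grip":{"type":"number"},"force":{"type":"number"}},"required":["linear","twist"]}

```bash
mkdir -p pics; ls
cat > h.py <<'E'
from plant import *
import numpy as np, cv2
def cam(n):
    c=read_camera(n); R,_=cv2.Rodrigues(np.array(c['rvec'],float)); c['R']=R; c['t']=np.array(c['tvec'],float).reshape(3); return c
def cloud(c):
    d=c['depth']; v,u=np.mgrid[0:480,0:640]
    P=np.stack([(u-c['cx'])/c['fx']*d,(v-c['cy'])/c['fy']*d,d],-1)
    W=(P-c['t'])@c['R']; W[d<=0]=np.nan; return W
def proj(c,p):
    q=np.atleast_2d(p)@c['R'].T+c['t']; return np.c_[q[:,0]/q[:,2]*c['fx']+c['cx'],q[:,1]/q[:,2]*c['fy']+c['cy']]
E
python3 - <<'E'
from h import *
s=get_state(); print(s)
for n in ['scene','top','wrist']:
    c=cam(n); cv2.imwrite(f'pics/{n}0.png',c['img']); np.savez(f'{n}0.npz',W=cloud(c),img=c['img']); print(n,-c['R'].T@c['t'],c['R'][2],c['fx'])
E
```

```text
pics
{'time': 0.0, 'qpos': array([ 9.89969534e-01,  2.87188805e-01,  1.57818449e+00, -8.83721428e-06,
        1.27857903e+00, -1.50050850e-01]), 'dq': array([ 0.00269612,  0.00093844,  0.00126358,  0.00016301, -0.00129787,
       -0.00124455]), 'joint_efforts': array([ 1.26797175e-03, -4.05964100e+01, -2.92636192e+01, -4.16943851e-05,
        5.73365527e-03,  2.16292511e-05]), 'eef_pos': array([0.28151654, 0.61279206, 0.23792766]), 'tcp_rot': array([ 2.13725054e-01,  9.76893141e-01, -1.10343843e-03, -4.17674332e-04]), 'contact_force': array([ 0.26055915, -0.04266265,  0.015722  ]), 'wrist_torque': array([ 0.01376185,  0.01713571, -0.04367926]), 'opening': 1.0009501744332963}
scene [-0.14158033 -0.60037155  0.70940604] [ 0.60589842  0.61363064 -0.50630479] 500.8554106715915
top [0.44347795 0.12251575 1.21947755] [ 0.09828393 -0.01799109 -0.99499577] 489.890788381642
wrist [0.20650292 0.64735501 0.37243297] [ 0.28252883 -0.13281879 -0.95001928] 421.7457204891962
```

View pics/scene0.png

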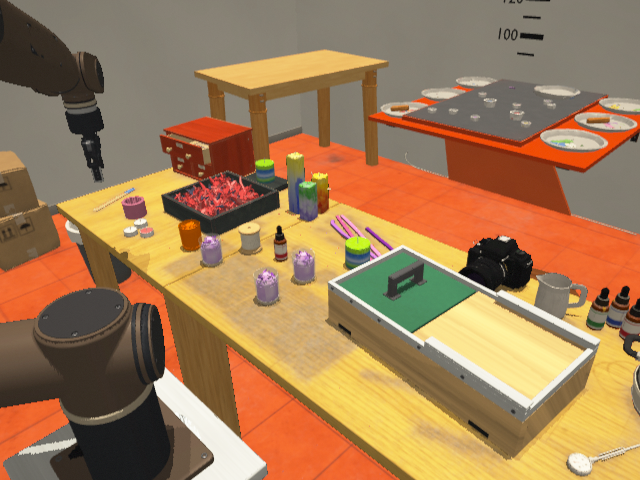

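View pics/top0.png

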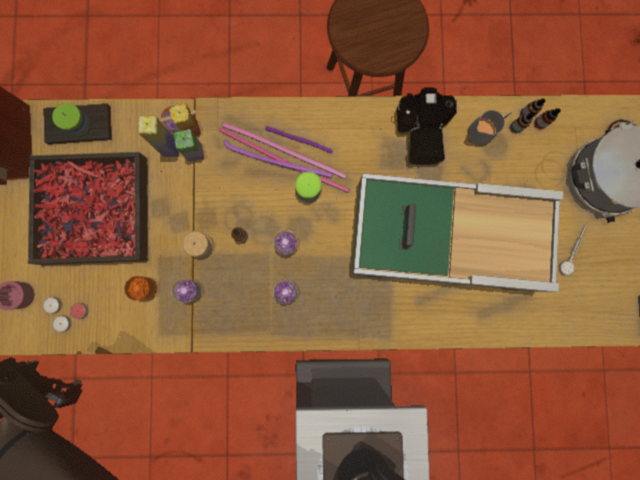

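View pics/wrist0.png

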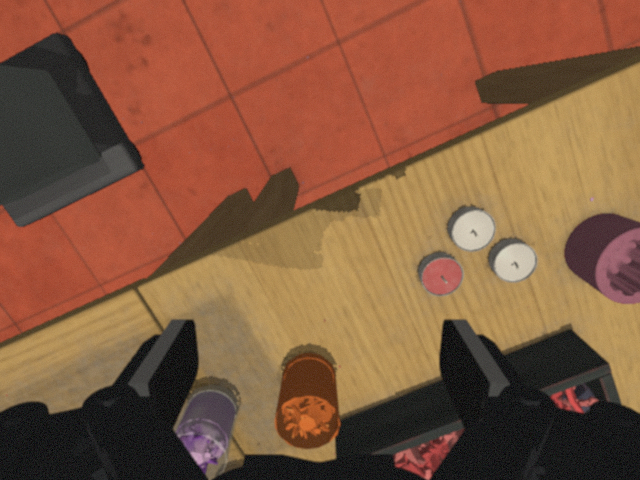

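Scene: violet jars at top pixels (286,243), (186,291) and (285,292). Things that could be mistaken for them: the orange jar (139,288), spool (196,243), pink pot (12,294) and brown bottle (239,235). The hatch is at (405,228), its deck to the right. Next I measure and check in a close crop.

Run:
```python
from h import *
c=cam('top'); W=cloud(c); img=c['img']
cv2.imwrite('pics/crop1.png',cv2.resize(img[150:330,100:340],(800,600),interpolation=cv2.INTER_CUBIC))
cv2.imwrite('pics/crop2.png',cv2.resize(img[150:310,340:580],(800,533),interpolation=cv2.INTER_CUBIC))
for n,(u,v) in dict(j1=(286,243),j2=(186,291),j3=(285,292),orange=(139,288),spool=(196,243),dye=(239,235),candle=(308,185),bar=(408,227)).items():
    p=W[v,u]; 
    # points around within 45mm, z>0.03
    D=np.hypot(W[...,0]-p[0],W[...,1]-p[1]); m=(D<.05)&(W[...,2]>.02)
    q=W[m]; zt=np.nanpercentile(q[:,2],97); k=q[q[:,2]>zt-.02]
    (cx,cy),r=cv2.minEnclosingCircle(k[:,:2].astype(np.float32))
    print(n,p.round(3),'ztop',zt.round(3),'circ',round(cx,4),round(cy,4),round(r,4),len(k))
# rails / box
hsv=cv2.cvtColor(img,cv2.COLOR_BGR2HSV)
g=cv2.inRange(hsv,(60,80,30),(95,255,160))>0
z=W[...,2]
v,u=np.mgrid[0:480,0:640]
m=g&(u>355)&(u<460)&(v>170)&(v<285)
q=W[m]; q=q[(q[:,2]>.07)&(q[:,2]<.11)]
print('hatch z',np.median(q[:,2]),len(q))
print(cv2.minAreaRect(q[:,:2].astype(np.float32)))
```

```text
j1 [0.55  0.176 0.068] ztop 0.073 circ 0.5545 0.1785 0.029 384
j2 [0.441 0.409 0.069] ztop 0.073 circ 0.4421 0.4157 0.0295 437
j3 [0.435 0.179 0.074] ztop 0.074 circ 0.4368 0.1796 0.0288 371
orange [0.449 0.516 0.074] ztop 0.073 circ 0.4493 0.5243 0.0298 474
spool [0.553 0.389 0.062] ztop 0.071 circ 0.5525 0.3912 0.0307 511
dye [0.569 0.285 0.078] ztop 0.099 circ 0.5741 0.2908 0.0083 38
candle [0.69  0.123 0.064] ztop 0.069 circ 0.6918 0.1236 0.0328 582
bar [ 0.577 -0.099  0.138] ztop 0.142 circ 0.5804 -0.104 0.0453 335
hatch z 0.09259091782546065 6689
((0.5824476480484009, -0.10523355007171631), (0.20186582207679749, 0.20272503793239594), 83.97561645507812)
```

View pics/crop1.png

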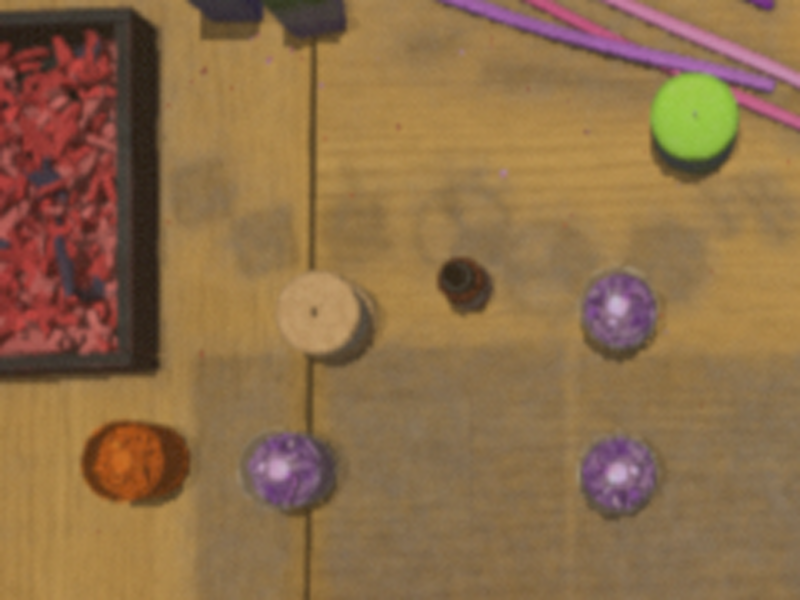

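View pics/crop2.png

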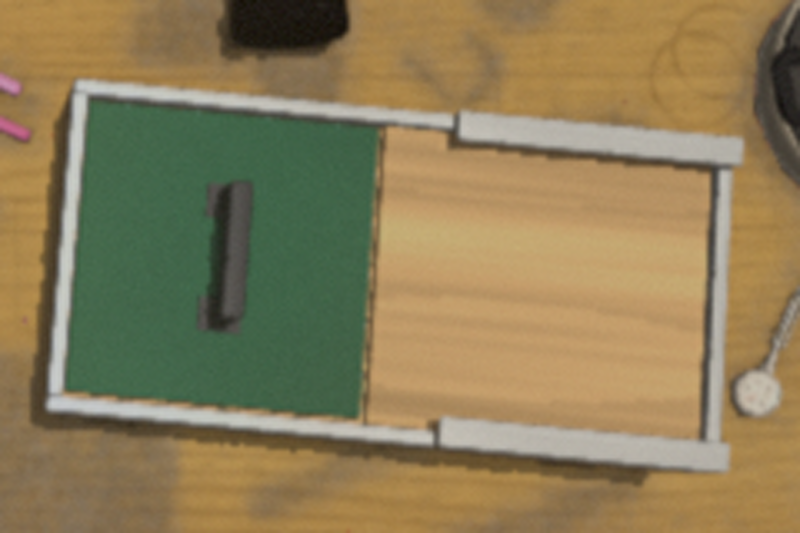

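Run:
```python
from h import *
for n in ['top','scene']:
    c=cam(n); W=cloud(c); hsv=cv2.cvtColor(c['img'],cv2.COLOR_BGR2HSV)
    near=np.hypot(W[...,0]-.56,W[...,1]+.2)<.33
    wh=(hsv[...,1]<50)&(hsv[...,2]>120)&(W[...,2]>.095)&(W[...,2]<.125)&near
    wh=cv2.morphologyEx(wh.astype(np.uint8),cv2.MORPH_OPEN,np.ones((2,2)))>0
    q=W[wh]; r=cv2.minAreaRect(q[:,:2].astype(np.float32)); print(n,'rails',r,len(q),np.percentile(q[:,2],[5,50,95]).round(4))
    g=(cv2.inRange(hsv,(60,80,20),(95,255,200))>0)&near&(W[...,2]>.08)&(W[...,2]<.1)
    q=W[g]; print(n,'hatch',cv2.minAreaRect(q[:,:2].astype(np.float32)),np.median(q[:,2]).round(4))
    b=near&(W[...,2]>.128)&(W[...,2]<.16)&(hsv[...,2]<120)
    q=W[b]; zt=np.percentile(q[:,2],95);q=q[q[:,2]>zt-.006]; print(n,'bar',cv2.minAreaRect(q[:,:2].astype(np.float32)),zt)
```

```text
top rails ((nan, nan), (0.0, 0.0), 0.0) 3178 [nan nan nan]
top hatch ((0.5825858116149902, -0.10474900901317596), (0.20089542865753174, 0.2029581218957901), 83.90389251708984) 0.0926
top bar ((0.5821657776832581, -0.10497649759054184), (0.01614530198276043, 0.09340279549360275), 83.95623016357422) 0.14352518222121058
scene rails ((0.6676112413406372, -0.23459798097610474), (0.4627648890018463, 0.4393329918384552), 83.84491729736328) 3984 [nan nan nan]
scene hatch ((0.5845075845718384, -0.1065652072429657), (0.2095620036125183, 0.20421071350574493), 84.35806274414062) 0.0931
scene bar ((0.5778032541275024, -0.10706806182861328), (0.016951091587543488, 0.09208634495735168), 83.67961883544922) 0.1422290604562197
```

Run:
```python
from h import *
from scipy.optimize import least_squares
c=cam('top'); W=cloud(c); hsv=cv2.cvtColor(c['img'],cv2.COLOR_BGR2HSV)
near=np.hypot(W[...,0]-.56,W[...,1]+.2)<.33
wh=(hsv[...,1]<50)&(hsv[...,2]>110)&(W[...,2]>.095)&(W[...,2]<.125)&near
m=wh.astype(np.uint8); n,l,st,_=cv2.connectedComponentsWithStats(m); print(sorted(st[1:,4])[-5:])
q=W[wh]; 
for a in [-.095,-.1,-.105,-.11]:
    R=np.array([[np.cos(a),-np.sin(a)],[np.sin(a),np.cos(a)]])
    b=(q[:,:2]-[.5825,-.105])@R
    zl=q[:,2]
    lo=b[(zl<.108)]; 
    print(a,'all',np.percentile(b,[.3,99.7],axis=0).round(4).tolist())
    for s in (-1,1):
        k=b[(b[:,0]*s>.1)]
        for y0,y1 in((-.34,-.25),(-.25,-.16),(-.14,-.05),(-.05,.05),(.05,.11)):
            kk=k[(k[:,1]>y0)&(k[:,1]<y1)]; print('  ',s,y0,np.percentile(kk[:,0],[5,50,95]).round(4))
s=get_state();print(s['time'])
```

```text
[np.int32(49), np.int32(3210)]
-0.095 all [[-0.1201, -0.349], [0.308, 0.115]]
   -1 -0.34 [-0.1198 -0.111  -0.1021]
   -1 -0.25 [-0.119  -0.1103 -0.1013]
   -1 -0.14 [-0.1178 -0.1136 -0.1095]
   -1 -0.05 [-0.1171 -0.1127 -0.1083]
   -1 0.05 [-0.116  -0.1115 -0.1065]
   1 -0.34 [0.1007 0.1055 0.1102]
   1 -0.25 [0.1003 0.1058 0.1108]
   1 -0.14 [0.1036 0.1075 0.1126]
   1 -0.05 [0.1048 0.1099 0.3072]
   1 0.05 [0.105  0.1096 0.114 ]
-0.1 all [[-0.1187, -0.349], [0.3082, 0.1146]]
   -1 -0.34 [-0.1184 -0.1097 -0.101 ]
   -1 -0.25 [-0.1181 -0.1095 -0.1009]
   -1 -0.14 [-0.1172 -0.1131 -0.1091]
   -1 -0.05 [-0.1169 -0.1126 -0.1083]
   -1 0.05 [-0.1164 -0.112  -0.1071]
   1 -0.34 [0.1004 0.1061 0.1114]
   1 -0.25 [0.1005 0.1063 0.1119]
   1 -0.14 [0.1041 0.108  0.113 ]
   1 -0.05 [0.1047 0.11   0.3073]
   1 0.05 [0.1052 0.109  0.1136]
-0.105 all [[-0.1174, -0.3489], [0.3084, 0.1145]]
   -1 -0.34 [-0.1171 -0.1091 -0.1009]
   -1 -0.25 [-0.1171 -0.1091 -0.101 ]
   -1 -0.14 [-0.1168 -0.1127 -0.1087]
   -1 -0.05 [-0.117  -0.1126 -0.1082]
   -1 0.05 [-0.1167 -0.1124 -0.1067]
   1 -0.34 [0.1009 0.1071 0.1128]
   1 -0.25 [0.1006 0.1068 0.1128]
   1 -0.14 [0.1047 0.1084 0.1134]
   1 -0.05 [0.1047 0.11   0.3074]
   1 0.05 [0.1047 0.1086 0.1132]
-0.11 all [[-0.1172, -0.3489], [0.3086, 0.1146]]
   -1 -0.34 [-0.1156 -0.1083 -0.1009]
   -1 -0.25 [-0.1161 -0.1087 -0.1009]
   -1 -0.14 [-0.1165 -0.1122 -0.1082]
   -1 -0.05 [-0.1169 -0.1126 -0.1082]
   -1 0.05 [-0.1171 -0.1123 -0.1049]
   1 -0.34 [0.1008 0.1075 0.1144]
   1 -0.25 [0.1012 0.1073 0.1137]
   1 -0.14 [0.105  0.109  0.1139]
   1 -0.05 [0.1048 0.1101 0.3076]
   1 0.05 [0.1044 0.1081 0.1129]
0.35
```

Request:
move_arm(linear=[[0.015, -0.0355, 0], [0.015, -0.0355, 0], [0.015, -0.0355, 0], [0.015, -0.0355, 0], [0.015, -0.0355, 0], [0.015, -0.0355, 0], [0.015, -0.0355, 0], [0.015, -0.0355, 0], [0.015, -0.0355, 0], [0.015, -0.0355, 0], [0.015, -0.0355, 0], [0.015, -0.0355, 0], [0.015, -0.0355, 0], [0.015, -0.0355, 0], [0.015, -0.0355, 0], [0.015, -0.0355, 0], [0.015, -0.0355, 0], [0.015, -0.0355, 0]], twist=[[0, 0, 1], [0, 0, 1], [0, 0, 1], [0, 0, 1], [0, 0, 1], [0, 0, 1], [0, 0, 1], [0, 0, 1], [0, 0, 1], [0, 0, 1], [0, 0, 1], [0, 0, 1], [0, 0, 1], [0, 0, 1], [0, 0, 1], [0, 0, 1], [0, 0, 1], [0, 0, 1]], grip=1)

```text
time: 1.85
eef_pos: [0.5539, -0.0503, 0.2417]
tcp_rot: [0.044, 0.999, 0.002, 0.005]
contact_force: [0.3, -0.2, 1.7]
opening: 1.0
```

```bash
cat >> h.py <<'E'
from scipy.spatial.transform import Rotation as Ro
BX,BY,A=.5815,-.105,-.105
def box(x,y): return np.array([BX+np.cos(A)*x-np.sin(A)*y, BY+np.sin(A)*x+np.cos(A)*y])
def delta(p,jaw):
    "to TCP p, jaw angle deg"
    s=get_state(); h=np.radians((jaw+90)/2)
    q=Ro.from_quat([np.cos(h),np.sin(h),0,0]); r=Ro.from_quat(s['tcp_rot'])
    tw=np.degrees((q*r.inv()).as_rotvec())
    print('t',round(s['time'],2),'d',(np.array(p)-s['eef_pos']).round(4),'tw',tw.round(2),'f',s['contact_force'].round(1),'op',round(s['opening'],3),'pos',s['eef_pos'].round(4))
E
python3 - <<'E'
from h import *
delta([BX,BY,.2],84)
c=cam('wrist'); cv2.imwrite('pics/w1.png',c['img'])
print(proj(c,[[*box(0,0),.141],[*box(.047,0),.141],[*box(-.047,0),.141],[*box(0,-.106),.093],[*box(.103,-.103),.093],[*box(-.103,-.103),.093]]).round(0))
E
```

```text
t 1.85 d [ 0.0276 -0.0547 -0.0417] tw [-0.24  0.54 -1.01] f [ 0.3 -0.2  1.7] op 1.0 pos [ 0.5539 -0.0503  0.2417]
[[232. 296.]
 [235. 362.]
 [228. 223.]
 [ 97. 264.]
 [120. 384.]
 [ 77. 115.]]
```

View pics/w1.png

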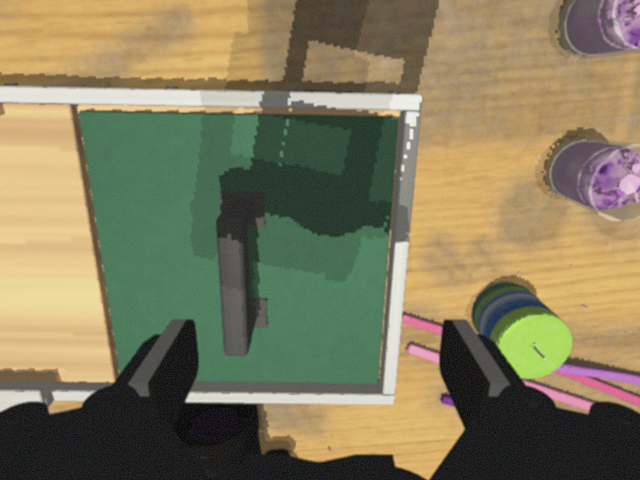

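```bash
sed -i 's/BX,BY,A=.5815/BX,BY,A=.5800/' h.py
```

Request:
move_arm(linear=[[0.009, -0.018, -0.012], [0.009, -0.018, -0.012], [0.008, -0.018, -0.012], [0, 0, 0], [0, 0, 0]], twist=[[-0.1, 0.2, -0.5], [-0.1, 0.2, -0.5], [0, 0.1, 0], [0, 0, 0], [0, 0, 0]])

```text
time: 2.32
eef_pos: [0.5846, -0.1179, 0.2061]
tcp_rot: [0.059, 0.998, -0.003, 0.003]
contact_force: [0.6, 0.0, 1.6]
opening: 1.002
```

Run:
```python
from h import *
delta([BX,BY,.12],84)
c=cam('wrist'); cv2.imwrite('pics/w2.png',c['img'])
W=cloud(c); b=(W[...,2]>.125)&(W[...,2]<.15)&(np.hypot(W[...,0]-BX,W[...,1]-BY)<.07)
q=W[b]; print(np.percentile(q[:,2],[5,50,95])); q=q[q[:,2]>.136]; print(cv2.minAreaRect(q[:,:2].astype(np.float32)))
```

```text
t 2.32 d [-0.0046  0.0129 -0.0861] tw [0.33 0.36 0.75] f [0.6 0.  1.6] op 1.002 pos [ 0.5846 -0.1179  0.2061]
[0.13800985 0.14045945 0.14156954]
((0.5781565308570862, -0.10459449887275696), (0.016140041872859, 0.09372652322053909), 83.79014587402344)
```

View pics/w2.png

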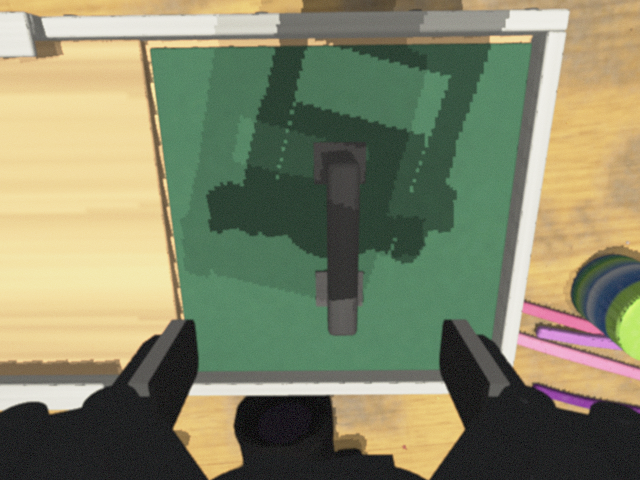

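Request:
move_arm(linear=[[-0.003, 0.007, -0.02], [-0.002, 0.006, -0.02], [0, 0, -0.02], [0, 0, 0], [0, 0, 0]], twist=[[0.2, 0.2, 0.4], [0.1, 0.1, 0.2], [0, 0, 0], [0, 0, 0], [0, 0, 0]])

```text
time: 2.78
eef_pos: [0.5801, -0.0998, 0.1501]
tcp_rot: [0.051, 0.999, -0.001, 0.004]
contact_force: [0.8, 0.9, 0.2]
opening: 1.001
```

Run:
```python
from h import *
delta([.579,-.1048,.12],83.9)
```

```text
t 2.78 d [-0.0011 -0.005  -0.0301] tw [ 0.14  0.51 -0.26] f [0.8 0.9 0.2] op 1.001 pos [ 0.5801 -0.0998  0.1501]
```

Request:
move_arm(linear=[[-0.001, -0.002, -0.008], [0, -0.002, -0.008], [0, 0, -0.008], [0, 0, 0], [0, 0, 0]], twist=[[0.1, 0.3, -0.1], [0, 0.1, -0.1], [0, 0, 0], [0, 0, 0], [0, 0, 0]])

```text
time: 3.2
eef_pos: [0.5813, -0.1035, 0.1295]
tcp_rot: [0.052, 0.999, -0.001, 0.004]
contact_force: [-1.2, 0.3, 0.4]
opening: 1.002
```

Run:
```python
from h import *
delta([.579,-.1048,.12],83.9)
```

```text
t 3.2 d [-0.0023 -0.0013 -0.0095] tw [ 0.18  0.5  -0.15] f [-1.2  0.3  0.4] op 1.002 pos [ 0.5813 -0.1035  0.1295]
```

Request:
move_arm(linear=[[-0.002, -0.001, -0.005], [-0.001, 0, -0.004], [0, 0, 0], [0, 0, 0]], twist=[[0.2, 0.5, -0.2], [0.1, 0.3, 0], [0, 0, 0], [0, 0, 0]])

```text
time: 3.53
eef_pos: [0.5786, -0.1052, 0.1204]
tcp_rot: [0.054, 0.999, 0.001, -0.003]
contact_force: [-1.2, 0.9, 0.1]
opening: 1.001
```

Run:
```python
from h import *
delta([.579,-.1048,.12],83.9)
```

```text
t 3.53 d [ 0.0004  0.0004 -0.0004] tw [-0.13 -0.31  0.12] f [-1.2  0.9  0.1] op 1.001 pos [ 0.5786 -0.1052  0.1204]
```

Closing on the bar.

Request:
move_arm(linear=[[0, 0, 0], [0, 0, 0], [0, 0, 0], [0, 0, 0], [0, 0, 0], [0, 0, 0], [0, 0, 0], [0, 0, 0], [0, 0, 0], [0, 0, 0], [0, 0, 0], [0, 0, 0]], twist=[[0, 0, 0], [0, 0, 0], [0, 0, 0], [0, 0, 0], [0, 0, 0], [0, 0, 0], [0, 0, 0], [0, 0, 0], [0, 0, 0], [0, 0, 0], [0, 0, 0], [0, 0, 0]], grip=0, force=70)

```text
time: 4.53
eef_pos: [0.579, -0.1052, 0.1211]
tcp_rot: [0.054, 0.999, 0.001, -0.002]
contact_force: [-0.3, 1.0, -0.5]
opening: 0.172
```

Request:
move_arm(linear=[[0, 0, 0.004], [0, 0, 0.004], [0, 0, 0.003], [0, 0, 0], [0, 0, 0]], twist=[[0, 0, 0], [0, 0, 0], [0, 0, 0], [0, 0, 0], [0, 0, 0]])

```text
time: 4.95
eef_pos: [0.5756, -0.104, 0.1286]
tcp_rot: [0.054, 0.999, 0.002, -0.007]
contact_force: [0.0, 0.3, -4.3]
opening: 0.175
```

Run:
```python
from h import *
delta([.579,-.1048,.134],83.9)
c=cam('scene'); cv2.imwrite('pics/s2.png',cv2.resize(c['img'][220:420,310:610],(800,533)))
```

```text
t 4.95 d [ 0.0034 -0.0008  0.0054] tw [-0.3  -0.75  0.12] f [ 0.   0.3 -4.3] op 0.175 pos [ 0.5756 -0.104   0.1286]
```

View pics/s2.png

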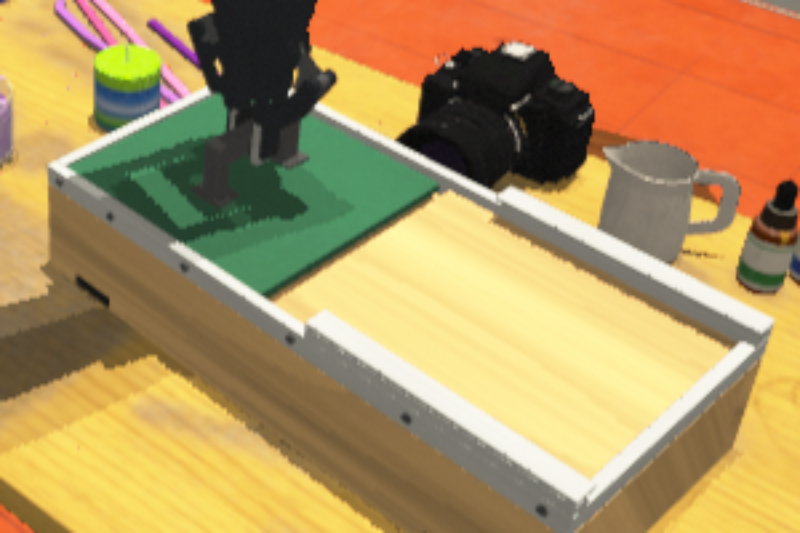

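Request:
move_arm(linear=[[0.002, 0, 0.003], [0.001, 0, 0.003], [0, 0, 0.001], [0, 0, 0], [0, 0, 0]], twist=[[-0.2, -0.5, 0], [-0.1, -0.3, 0], [0, 0, 0], [0, 0, 0], [0, 0, 0]])

```text
time: 5.42
eef_pos: [0.5784, -0.1037, 0.1355]
tcp_rot: [0.054, 0.999, 0.0, 0.0]
contact_force: [-0.2, -0.7, -4.1]
opening: 0.177
```

Run:
```python
from h import *
delta([.579,-.105,.135],83.9)
```

```text
t 5.42 d [ 0.0006 -0.0013 -0.0005] tw [0.   0.06 0.11] f [-0.2 -0.7 -4.1] op 0.177 pos [ 0.5784 -0.1037  0.1355]
```

Request:
move_arm(linear=[[-0.0012, -0.011, 0], [-0.0012, -0.011, 0], [-0.0012, -0.011, 0], [-0.0012, -0.011, 0], [-0.0012, -0.011, 0], [-0.0012, -0.011, 0], [0, 0, 0], [0, 0, 0]], twist=[[0, 0, 0], [0, 0, 0], [0, 0, 0], [0, 0, 0], [0, 0, 0], [0, 0, 0], [0, 0, 0], [0, 0, 0]])

```text
time: 6.08
eef_pos: [0.5698, -0.1793, 0.1354]
tcp_rot: [0.055, 0.998, -0.001, 0.0]
contact_force: [0.3, -0.2, -4.6]
opening: 0.175
```

```bash
cat >> h.py <<'E'
def boxdev():
    s=get_state(); p=s['eef_pos']-np.array([BX,BY,0]); R=np.array([[np.cos(A),-np.sin(A)],[np.sin(A),np.cos(A)]]); print('boxxy',(p[:2]@R).round(4))
E
sed -i 's/^BX,BY,A=.*/BX,BY,A=.5790,-.105,-.1062/' h.py
python3 - <<'E'
from h import *
boxdev(); delta([*box(0,-.22),.135],83.9)
E
```

```text
boxxy [-0.0013 -0.0748]
t 6.08 d [-0.0141 -0.1445 -0.0004] tw [0.07 0.04 0.25] f [ 0.3 -0.2 -4.6] op 0.175 pos [ 0.5698 -0.1793  0.1354]
```

Request:
move_arm(linear=[[-0.001, -0.012, 0], [-0.0012, -0.012, 0], [-0.0012, -0.012, 0], [-0.0012, -0.012, 0], [-0.0012, -0.012, 0], [-0.0012, -0.012, 0], [-0.0012, -0.012, 0], [-0.0012, -0.012, 0], [-0.0012, -0.012, 0], [-0.001, -0.012, 0], [-0.001, -0.008, 0], [0, 0, 0], [0, 0, 0]], twist=[[0, 0, 0.1], [0, 0, 0.1], [0, 0, 0], [0, 0, 0], [0, 0, 0], [0, 0, 0], [0, 0, 0], [0, 0, 0], [0, 0, 0], [0, 0, 0], [0, 0, 0], [0, 0, 0], [0, 0, 0]])

```text
time: 7.17
eef_pos: [0.5549, -0.3226, 0.1349]
tcp_rot: [0.054, 0.999, -0.001, 0.0]
contact_force: [-0.2, 0.3, -4.8]
opening: 0.175
```

Run:
```python
from h import *
boxdev(); delta([*box(0,-.222),.135],83.9)
```

```text
boxxy [-0.0009 -0.219 ]
t 7.17 d [ 0.0006 -0.0031  0.0001] tw [0.08 0.03 0.09] f [-0.2  0.3 -4.8] op 0.175 pos [ 0.5549 -0.3226  0.1349]
```

Request:
move_arm(linear=[[-0.0003, -0.003, 0], [0, -0.002, -0.002], [0, 0, -0.002], [0, 0, -0.001], [0, 0, 0], [0, 0, 0]], twist=[[0, 0, 0], [0, 0, 0], [0, 0, 0], [0, 0, 0], [0, 0, 0], [0, 0, 0]])

```text
time: 7.67
eef_pos: [0.5552, -0.3263, 0.1305]
tcp_rot: [0.052, 0.999, -0.001, 0.0]
contact_force: [-0.3, 0.2, -3.4]
opening: 0.175
```

Run:
```python
from h import *
boxdev(); delta([*box(0,-.225),.13],83.9)
c=cam('top'); cv2.imwrite('pics/t3.png',c['img'])
```

```text
boxxy [-2.000e-04 -2.226e-01]
t 7.67 d [-0.0001 -0.0024 -0.0005] tw [ 0.07  0.   -0.1 ] f [-0.3  0.2 -3.4] op 0.175 pos [ 0.5552 -0.3263  0.1305]
```

View pics/t3.png

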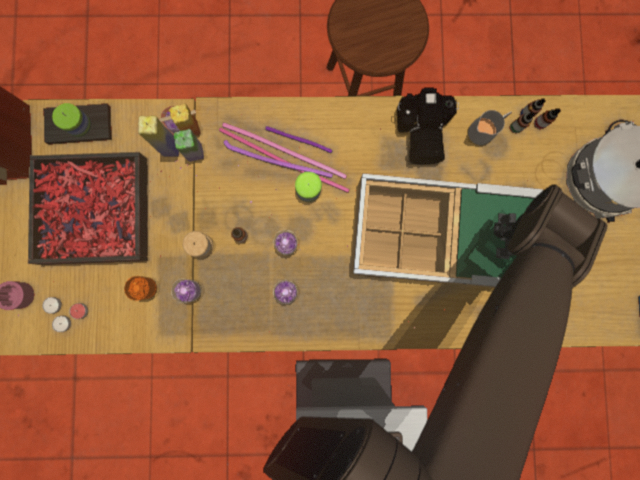

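The hatch has slid over the deck and all four cells (401,229) are open. Releasing.

Request:
move_arm(linear=[[0, 0, -0.001], [0, 0, 0], [0, 0, 0], [0, 0, 0], [0, 0, 0], [0, 0, 0], [0, 0, 0], [0, 0, 0]], twist=[[0, 0, 0], [0, 0, 0], [0, 0, 0], [0, 0, 0], [0, 0, 0], [0, 0, 0], [0, 0, 0], [0, 0, 0]], grip=0.7)

```text
time: 8.38
eef_pos: [0.5589, -0.3279, 0.1353]
tcp_rot: [0.052, 0.999, -0.004, 0.005]
contact_force: [-0.2, 0.1, -0.6]
opening: 0.699
```

Request:
move_arm(linear=[[0, 0, 0.015], [0, 0, 0.03], [0, 0, 0.04], [0, 0, 0.03], [0, 0.02, 0], [0, 0.04, 0], [0, 0.04, 0], [0, 0.04, 0], [0, 0.04, 0], [0, 0.04, 0], [0, 0.04, 0], [0, 0.04, 0], [0, 0.04, 0], [0, 0, 0], [0, 0, 0]], twist=[[0, 0, 0], [0, 0, 0], [0, 0, 0], [0, 0, 0], [0, 0, 0], [0, 0, 0], [0, 0, 0], [0, 0, 0], [0, 0, 0], [0, 0, 0], [0, 0, 0], [0, 0, 0], [0, 0, 0], [0, 0, 0], [0, 0, 0]])

```text
time: 9.63
eef_pos: [0.5504, 0.0283, 0.2497]
tcp_rot: [0.055, 0.998, -0.001, 0.004]
contact_force: [-0.6, -0.7, -0.3]
opening: 0.699
```

Run:
```python
from h import *
delta([.5545,.1785,.2],90)
c=cam('top'); W=cloud(c); cv2.imwrite('pics/t4.png',c['img']); 
hsv=cv2.cvtColor(c['img'],cv2.COLOR_BGR2HSV)
def circ(u,v):
    p=W[v,u]; D=np.hypot(W[...,0]-p[0],W[...,1]-p[1]); q=W[(D<.05)&(W[...,2]>.055)&(W[...,2]<.08)]; return np.round(cv2.minEnclosingCircle(q[:,:2].astype(np.float32))[0],4)
for a in((286,243),(186,291),(285,292)): print(circ(*a))
g=(cv2.inRange(hsv,(60,80,20),(95,255,200))>0)&(W[...,2]>.08)&(W[...,2]<.115)&(W[...,0]<.7); q=W[g]; print(cv2.minAreaRect(q[:,:2].astype(np.float32)),np.median(q[:,2]))
# dividers / opening: cell structure
R=np.array([[np.cos(A),-np.sin(A)],[np.sin(A),np.cos(A)]]); b=(W[...,:2]-[BX,BY])@R
v,u=np.mgrid[0:480,0:640]
d=(abs(b[...,0])<.09)&(abs(b[...,1])<.09)&(W[...,2]>.028)&(W[...,2]<.045)
x=b[d]; k=abs(x[:,1])>.02; k2=abs(x[:,0])>.02
print('div along y at x=',np.median(x[k&~k2,0]),'div along x at y=',np.median(x[k2&~k,1]))
```

```text
t 9.63 d [ 0.0041  0.1502 -0.0497] tw [0.16 0.44 6.29] f [-0.6 -0.7 -0.3] op 0.699 pos [0.5504 0.0283 0.2497]
[0.5543 0.1784]
[0.443  0.4156]
[0.4368 0.1797]
((0.5591965317726135, -0.3258165717124939), (0.2038602977991104, 0.2018967717885971), 84.2039794921875) 0.10169220030866977
div along y at x= 0.0017400251724648517 div along x at y= nan
  return _methods._mean(a, axis=axis, dtype=dtype,
  ret = ret.dtype.type(ret / rcount)
```

View pics/t4.png

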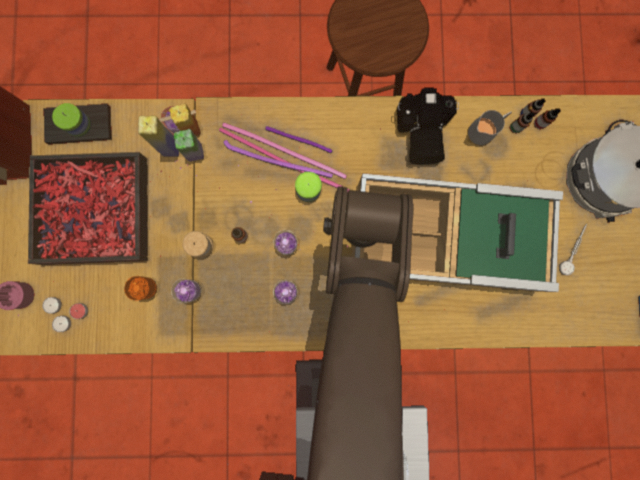

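Hatch now parked at (507,233). I pick the jar at (286,243) first, with the jaws along the box diagonal so that they fit the cell.

Request:
move_arm(linear=[[0, 0.018, -0.006], [0.001, 0.018, -0.006], [0.001, 0.018, -0.006], [0.001, 0.018, -0.006], [0.001, 0.018, -0.006], [0, 0.018, -0.006], [0, 0.018, -0.006], [0, 0.01, -0.004], [0, 0, 0], [0, 0, 0]], twist=[[0, 0, -5], [0, 0.1, -5.5], [0, 0.1, -5.5], [0, 0.1, -5.5], [0, 0.1, -5.5], [0, 0, -5.5], [0, 0, -5.5], [0, 0, -4], [0, 0, 0], [0, 0, 0]], grip=1)

```text
time: 10.52
eef_pos: [0.5563, 0.1559, 0.1985]
tcp_rot: [0.434, 0.901, -0.005, -0.002]
contact_force: [0.3, -0.3, -0.1]
opening: 0.999
```

Run:
```python
from h import *
delta([.5545,.1785,.042],39)
print(get_state()['qpos'].round(2))
c=cam('wrist'); cv2.imwrite('pics/w5.png',c['img']); W=cloud(c)
D=np.hypot(W[...,0]-.5545,W[...,1]-.1785); q=W[(D<.05)&(W[...,2]>.06)&(W[...,2]<.08)]; print(cv2.minEnclosingCircle(q[:,:2].astype(np.float32)),len(q))
print(proj(c,[[.5545,.1785,.072]]))
```

```text
t 10.52 d [-0.0018  0.0226 -0.1565] tw [ 0.47 -0.43  0.48] f [ 0.3 -0.3 -0.1] op 0.999 pos [0.5563 0.1559 0.1985]
[ 0.1   0.12  1.85 -0.01  1.18 -0.57]
((0.5503911375999451, 0.17949846386909485), 0.029130974784493446) 3963
[[342.89907111 205.7700741 ]]
```

View pics/w5.png

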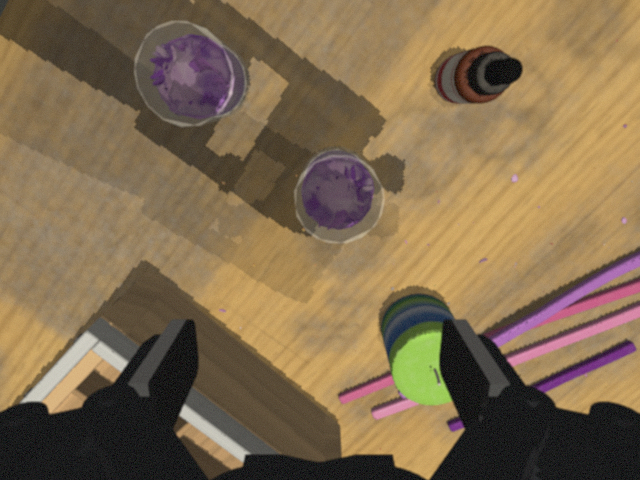

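Request:
move_arm(linear=[[-0.002, 0.01, -0.015], [-0.002, 0.008, -0.02], [-0.001, 0.004, -0.02], [0, 0, -0.02], [0, 0, -0.02], [0, 0, -0.01], [0, 0, 0], [0, 0, 0]], twist=[[0.3, -0.2, 0.2], [0.2, -0.2, 0.2], [0, 0, 0], [0, 0, 0], [0, 0, 0], [0, 0, 0], [0, 0, 0], [0, 0, 0]])

```text
time: 11.23
eef_pos: [0.5566, 0.1682, 0.0955]
tcp_rot: [0.432, 0.902, 0.002, 0.005]
contact_force: [-0.0, 0.0, 0.0]
opening: 1.002
```

Run:
```python
from h import *
delta([.551,.179,.038],39)
```

```text
t 11.23 d [-0.0056  0.0108 -0.0575] tw [0.   0.63 0.21] f [-0.  0.  0.] op 1.002 pos [0.5566 0.1682 0.0955]
```

Request:
move_arm(linear=[[-0.006, 0.011, -0.005], [-0.003, 0.005, -0.01], [0, 0, -0.015], [0, 0, 0]], twist=[[0, 0.6, 0.2], [0, 0.3, 0], [0, 0, 0], [0, 0, 0]])

```text
time: 11.57
eef_pos: [0.5502, 0.1856, 0.0688]
tcp_rot: [0.431, 0.902, 0.001, 0.001]
contact_force: [-1.1, -0.0, 0.7]
opening: 1.002
```

Run:
```python
from h import *
delta([.551,.179,.038],39)
```

```text
t 11.57 d [ 0.0008 -0.0066 -0.0308] tw [-0.08  0.14  0.05] f [-1.1 -0.   0.7] op 1.002 pos [0.5502 0.1856 0.0688]
```

Request:
move_arm(linear=[[0.001, -0.006, -0.003], [0, -0.002, -0.008], [0, 0, -0.01], [0, 0, -0.008], [0, 0, 0], [0, 0, 0]], twist=[[0, 0, 0], [0, 0, 0], [0, 0, 0], [0, 0, 0], [0, 0, 0], [0, 0, 0]])

```text
time: 12.07
eef_pos: [0.5525, 0.178, 0.0393]
tcp_rot: [0.43, 0.903, 0.002, 0.002]
contact_force: [-0.7, 1.2, 0.6]
opening: 0.997
```

Run:
```python
from h import *
delta([.551,.179,.038],39)
```

```text
t 12.07 d [-0.0015  0.001  -0.0013] tw [-0.12  0.35 -0.05] f [-0.7  1.2  0.6] op 0.997 pos [0.5525 0.178  0.0393]
```

Request:
move_arm(linear=[[0, 0, 0], [0, 0, 0], [0, 0, 0], [0, 0, 0], [0, 0, 0], [0, 0, 0], [0, 0, 0], [0, 0, 0]], twist=[[0, 0, 0], [0, 0, 0], [0, 0, 0], [0, 0, 0], [0, 0, 0], [0, 0, 0], [0, 0, 0], [0, 0, 0]], grip=0, force=45)

```text
time: 12.73
eef_pos: [0.5527, 0.1781, 0.0397]
tcp_rot: [0.43, 0.903, 0.002, 0.002]
contact_force: [-0.1, 0.0, -1.6]
opening: 0.661
```

Request:
move_arm(linear=[[0, 0, 0.01], [0, 0, 0.02], [0, 0, 0.03], [0, 0, 0.03], [0, 0, 0.03], [0, 0, 0.02], [0, 0, 0], [0, 0, 0]], twist=[[0, 0, 0], [0, 0, 0], [0, 0, 0], [0, 0, 0], [0, 0, 0], [0, 0, 0], [0, 0, 0], [0, 0, 0]])

```text
time: 13.4
eef_pos: [0.5487, 0.1776, 0.1874]
tcp_rot: [0.43, 0.903, 0.001, 0.001]
contact_force: [-0.9, 0.6, -1.8]
opening: 0.654
```

Run:
```python
from h import *
delta([*box(.049,.049),.18],39); print(box(.049,.049))
c=cam('wrist'); cv2.imwrite('pics/w6.png',c['img']);
```

```text
t 13.4 d [ 0.0842 -0.2391 -0.0074] tw [-0.08  0.12 -0.05] f [-0.9  0.6 -1.8] op 0.654 pos [0.5487 0.1776 0.1874]
[ 0.63291796 -0.06147009]
```

View pics/w6.png

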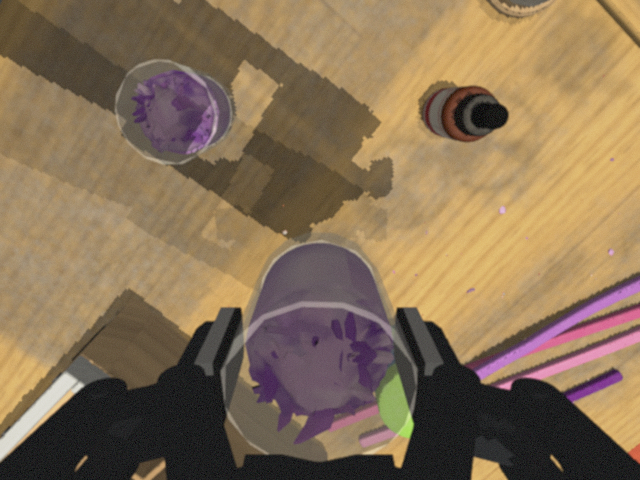

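Request:
move_arm(linear=[[0.004, -0.012, 0], [0.008, -0.022, 0], [0.008, -0.022, 0], [0.008, -0.022, 0], [0.008, -0.022, 0], [0.008, -0.022, 0], [0.008, -0.022, 0], [0.008, -0.022, 0], [0.008, -0.022, 0], [0.008, -0.022, 0], [0.006, -0.014, 0], [0, 0, 0], [0, 0, 0]], twist=[[0, 0, 0], [0, 0, 0], [0, 0, 0], [0, 0, 0], [0, 0, 0], [0, 0, 0], [0, 0, 0], [0, 0, 0], [0, 0, 0], [0, 0, 0], [0, 0, 0], [0, 0, 0], [0, 0, 0]])

```text
time: 14.53
eef_pos: [0.6198, -0.0655, 0.1569]
tcp_rot: [0.43, 0.903, -0.008, -0.021]
contact_force: [-0.7, 0.7, -0.4]
opening: 0.657
```

Run:
```python
from h import *
delta([*box(.049,.049),.18],39)
c=cam('wrist'); cv2.imwrite('pics/w7.png',c['img']);print(proj(c,[[*box(.095,.095),.084],[*box(-.095,.095),.084],[*box(0,0),.035]]))
```

```text
t 14.53 d [0.0131 0.004  0.0231] tw [-0.28 -2.59 -0.06] f [-0.7  0.7 -0.4] op 0.657 pos [ 0.6198 -0.0655  0.1569]
[[473.2150562  280.31632341]
 [201.20509277  -4.55817654]
 [239.50482236 248.91255188]]
```

View pics/w7.png

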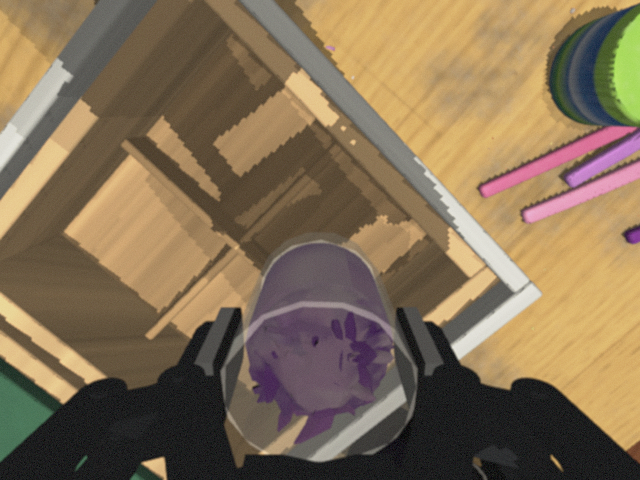

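Request:
move_arm(linear=[[0.007, 0.002, 0.008], [0.005, 0.001, 0.006], [0, 0, 0], [0, 0, 0], [0, 0, 0]], twist=[[-0.2, -1.5, 0], [-0.1, -1, 0], [0, 0, 0], [0, 0, 0], [0, 0, 0]])

```text
time: 15.0
eef_pos: [0.6317, -0.0575, 0.1719]
tcp_rot: [0.427, 0.904, 0.0, 0.001]
contact_force: [0.2, 0.1, -1.3]
opening: 0.656
```

Run:
```python
from h import *
delta([*box(.049,.049),.17],39)
c=cam('wrist'); im=c['img'];P=proj(c,[[*box(.095,.095),.084],[*box(.106,.106),.103],[*box(0,0),.035],[*box(0,.095),.035],[*box(-.095,0),.035],[*box(-.095,.095),.084]]);print(P)
for p in P: cv2.circle(im,tuple(int(round(a)) for a in p),4,(0,0,255),1)
cv2.imwrite('pics/w8.png',im)
```

```text
t 15.0 d [ 0.0012 -0.004  -0.0019] tw [-0.01  0.09 -0.39] f [ 0.2  0.1 -1.3] op 0.656 pos [ 0.6317 -0.0575  0.1719]
[[433.08052903 262.06752433]
 [472.26535519 275.53154646]
 [215.14516982 234.16915677]
 [315.3617988  132.41946894]
 [ 99.93658584 130.66070689]
 [170.72775937 -10.17304479]]
```

View pics/w8.png

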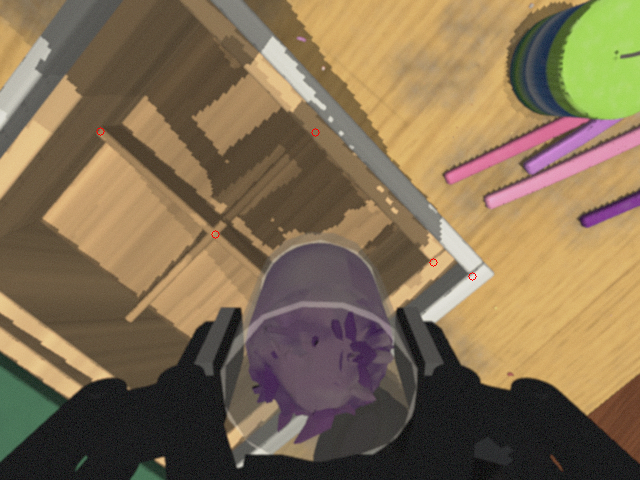

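Request:
move_arm(linear=[[0.001, -0.003, -0.008], [0, -0.001, -0.015], [0, 0, -0.02], [0, 0, -0.015], [0, 0, 0], [0, 0, 0]], twist=[[0, 0, -0.2], [0, 0, 0], [0, 0, 0], [0, 0, 0], [0, 0, 0], [0, 0, 0]])

```text
time: 15.55
eef_pos: [0.6331, -0.0614, 0.1116]
tcp_rot: [0.429, 0.903, 0.001, 0.002]
contact_force: [0.8, 0.1, -1.8]
opening: 0.657
```

Run:
```python
from h import *
delta([*box(.049,.049),.046],39)
```

```text
t 15.55 d [-0.0001 -0.0001 -0.0656] tw [ 0.05  0.25 -0.24] f [ 0.8  0.1 -1.8] op 0.657 pos [ 0.6331 -0.0614  0.1116]
```

Request:
move_arm(linear=[[0, 0, -0.012], [0, 0, -0.015], [0, 0, -0.015], [0, 0, -0.012], [0, 0, 0], [0, 0, 0]], twist=[[0, 0.2, 0], [0, 0, 0], [0, 0, 0], [0, 0, 0], [0, 0, 0], [0, 0, 0]])

```text
time: 16.05
eef_pos: [0.6353, -0.0622, 0.0571]
tcp_rot: [0.429, 0.903, 0.0, 0.003]
contact_force: [0.4, -0.0, -0.3]
opening: 0.656
```

Run:
```python
from h import *
delta([*box(.049,.049),.046],39)
```

```text
t 16.05 d [-0.0024  0.0008 -0.0111] tw [ 0.15  0.36 -0.22] f [ 0.4 -0.  -0.3] op 0.656 pos [ 0.6353 -0.0622  0.0571]
```

Request:
move_arm(linear=[[-0.002, 0, -0.005], [0, 0, -0.005], [0, 0, 0], [0, 0, 0]], twist=[[0.1, 0.3, -0.1], [0, 0, 0], [0, 0, 0], [0, 0, 0]])

```text
time: 16.38
eef_pos: [0.6347, -0.0627, 0.0486]
tcp_rot: [0.43, 0.903, 0.0, 0.002]
contact_force: [0.8, -0.8, -0.2]
opening: 0.657
```

Run:
```python
from h import *
delta([*box(.049,.049),.045],39)
```

```text
t 16.38 d [-0.0018  0.0012 -0.0036] tw [ 0.1   0.25 -0.11] f [ 0.8 -0.8 -0.2] op 0.657 pos [ 0.6347 -0.0627  0.0486]
```

Request:
move_arm(linear=[[-0.001, 0.001, -0.002], [0, 0, -0.0015], [0, 0, 0], [0, 0, 0]], twist=[[0.1, 0.2, 0], [0, 0, 0], [0, 0, 0], [0, 0, 0]])

```text
time: 16.72
eef_pos: [0.6346, -0.0618, 0.0462]
tcp_rot: [0.43, 0.903, 0.0, 0.001]
contact_force: [0.2, 0.9, -1.3]
opening: 0.657
```

Request:
move_arm(linear=[[0, 0, 0], [0, 0, 0], [0, 0, 0], [0, 0, 0], [0, 0, 0]], twist=[[0, 0, 0], [0, 0, 0], [0, 0, 0], [0, 0, 0], [0, 0, 0]], grip=0.78)

```text
time: 17.13
eef_pos: [0.636, -0.0621, 0.048]
tcp_rot: [0.43, 0.903, 0.001, 0.003]
contact_force: [-0.2, 0.4, -0.3]
opening: 0.78
```

Request:
move_arm(linear=[[0, 0, 0.01], [0, 0, 0.02], [0, 0, 0.03], [0, 0, 0.03], [0, 0, 0.03], [0, 0, 0.03], [0, 0, 0], [0, 0, 0]], twist=[[0, 0, 0], [0, 0, 0], [0, 0, 0], [0, 0, 0], [0, 0, 0], [0, 0, 0], [0, 0, 0], [0, 0, 0]])

```text
time: 17.8
eef_pos: [0.6331, -0.0614, 0.2082]
tcp_rot: [0.43, 0.903, 0.001, 0.002]
contact_force: [-0.3, -0.3, -1.1]
opening: 0.783
```

Run:
```python
from h import *
delta([.433,.18,.2],-51)
c=cam('wrist'); cv2.imwrite('pics/w9.png',c['img'])
c=cam('top'); W=cloud(c)
def circ(u,v):
    p=W[v,u]; D=np.hypot(W[...,0]-p[0],W[...,1]-p[1]); q=W[(D<.05)&(W[...,2]>.055)&(W[...,2]<.08)]; return np.round(cv2.minEnclosingCircle(q[:,:2].astype(np.float32))[0],4) if len(q) else None
for a in((186,291),(285,292)): print(circ(*a))
```

```text
t 17.8 d [-0.2001  0.2414 -0.0082] tw [  0.25   0.17 -90.12] f [-0.3 -0.3 -1.1] op 0.783 pos [ 0.6331 -0.0614  0.2082]
[0.4429 0.4155]
[0.4369 0.1797]
```

View pics/w9.png

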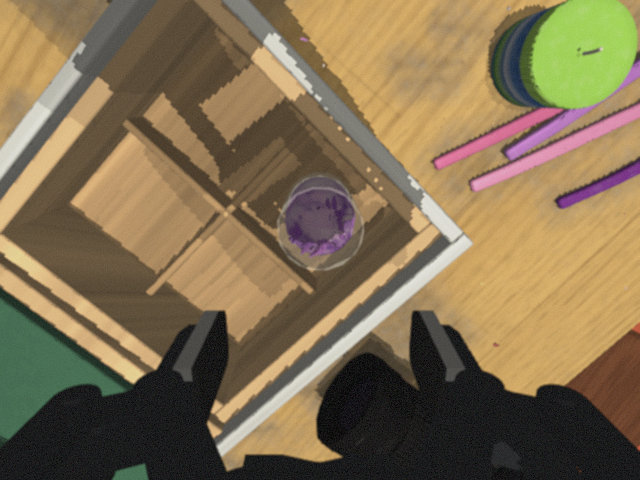

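Request:
move_arm(linear=[[-0.007, 0.008, 0], [-0.014, 0.017, 0], [-0.014, 0.017, 0], [-0.014, 0.017, 0], [-0.014, 0.017, 0], [-0.014, 0.017, 0], [-0.014, 0.017, 0], [-0.014, 0.017, 0], [-0.014, 0.017, 0], [-0.014, 0.017, 0], [-0.014, 0.017, 0], [-0.014, 0.017, 0], [-0.014, 0.017, 0], [-0.014, 0.017, 0], [-0.008, 0.01, 0], [0, 0, 0], [0, 0, 0]], twist=[[0, 0, -4], [0, 0, -6], [0, 0, -6], [0, 0, -6], [0, 0, -6], [0, 0, -6], [0, 0, -6], [0, 0, -6], [0, 0, -6], [0, 0, -6], [0, 0, -6], [0, 0, -6], [0, 0, -6], [0, 0, -6], [0, 0, -5], [0, 0, 0], [0, 0, 0]], grip=1)

```text
time: 19.32
eef_pos: [0.4092, 0.1853, 0.177]
tcp_rot: [0.946, 0.322, -0.016, -0.017]
contact_force: [0.2, 0.1, -0.1]
opening: 1.007
```

```bash
cat >> h.py <<'E'
def jarw(p,name):
    c=cam('wrist'); cv2.imwrite('pics/'+name,c['img']); W=cloud(c)
    D=np.hypot(W[...,0]-p[0],W[...,1]-p[1]); q=W[(D<.05)&(W[...,2]>.06)&(W[...,2]<.08)]; print(cv2.minEnclosingCircle(q[:,:2].astype(np.float32)) if len(q) else None,len(q))
E
python3 - <<'E'
from h import *
delta([.433,.18,.2],-51); jarw([.433,.18],'w10.png')
E
```

```text
t 19.32 d [ 0.0238 -0.0053  0.023 ] tw [-1.22 -2.35  1.38] f [ 0.2  0.1 -0.1] op 1.007 pos [0.4092 0.1853 0.177 ]
((0.43308064341545105, 0.18043136596679688), 0.029216909781098366) 4783
```

View pics/w10.png

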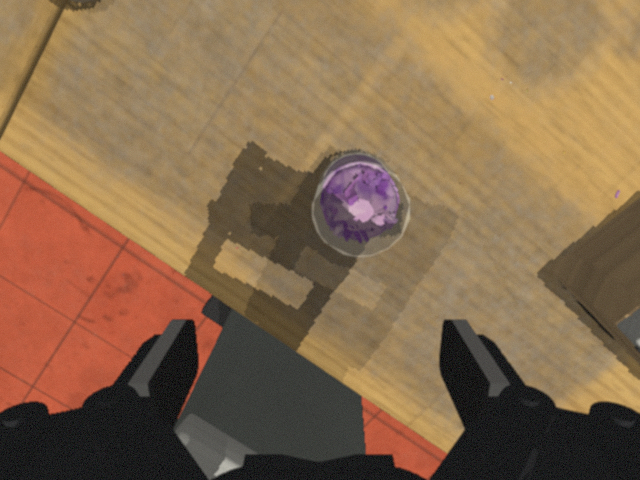

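Request:
move_arm(linear=[[0.012, -0.003, -0.01], [0.008, -0.002, -0.015], [0.003, 0, -0.02], [0, 0, -0.015], [0, 0, 0], [0, 0, 0]], twist=[[-0.8, -1.5, 0.8], [-0.4, -0.8, 0.5], [0, 0, 0], [0, 0, 0], [0, 0, 0], [0, 0, 0]])

```text
time: 19.87
eef_pos: [0.4371, 0.1755, 0.114]
tcp_rot: [0.942, 0.336, -0.0, 0.001]
contact_force: [0.4, 0.6, -0.1]
opening: 1.002
```

Run:
```python
from h import *
delta([.433,.18,.038],-51)
```

```text
t 19.87 d [-0.0041  0.0045 -0.076 ] tw [ 0.14  0.05 -0.25] f [ 0.4  0.6 -0.1] op 1.002 pos [0.4371 0.1755 0.114 ]
```

Request:
move_arm(linear=[[-0.003, 0.003, -0.006], [-0.001, 0.001, -0.012], [0, 0, -0.015], [0, 0, -0.015], [0, 0, -0.01], [0, 0, 0], [0, 0, 0]], twist=[[0.1, 0, -0.2], [0, 0, 0], [0, 0, 0], [0, 0, 0], [0, 0, 0], [0, 0, 0], [0, 0, 0]])

```text
time: 20.45
eef_pos: [0.4374, 0.1794, 0.0585]
tcp_rot: [0.943, 0.334, 0.005, 0.001]
contact_force: [0.9, 0.3, 0.1]
opening: 0.996
```

Run:
```python
from h import *
delta([.433,.18,.038],-51)
```

```text
t 20.45 d [-0.0044  0.0006 -0.0205] tw [-0.08  0.61 -0.02] f [0.9 0.3 0.1] op 0.996 pos [0.4374 0.1794 0.0585]
```

Request:
move_arm(linear=[[-0.004, 0, -0.008], [-0.001, 0, -0.008], [0, 0, -0.003], [0, 0, 0], [0, 0, 0]], twist=[[0, 0.6, 0], [0, 0.3, 0], [0, 0, 0], [0, 0, 0], [0, 0, 0]])

```text
time: 20.87
eef_pos: [0.4338, 0.1798, 0.0403]
tcp_rot: [0.943, 0.334, -0.001, -0.001]
contact_force: [-0.2, -0.3, -0.5]
opening: 0.999
```

Run:
```python
from h import *
delta([.433,.18,.038],-51)
```

```text
t 20.87 d [-0.0008  0.0002 -0.0023] tw [-0.13 -0.11 -0.05] f [-0.2 -0.3 -0.5] op 0.999 pos [0.4338 0.1798 0.0403]
```

Request:
move_arm(linear=[[0, 0, -0.001], [0, 0, 0], [0, 0, 0], [0, 0, 0], [0, 0, 0], [0, 0, 0], [0, 0, 0], [0, 0, 0]], twist=[[0, 0, 0], [0, 0, 0], [0, 0, 0], [0, 0, 0], [0, 0, 0], [0, 0, 0], [0, 0, 0], [0, 0, 0]], grip=0, force=45)

```text
time: 21.53
eef_pos: [0.4345, 0.1799, 0.04]
tcp_rot: [0.942, 0.334, 0.0, -0.001]
contact_force: [0.6, -0.2, -0.5]
opening: 0.652
```

Request:
move_arm(linear=[[0, 0, 0.01], [0, 0, 0.02], [0, 0, 0.03], [0, 0, 0.03], [0, 0, 0.03], [0, 0, 0.03], [0, 0, 0], [0, 0, 0]], twist=[[0, 0, 0], [0, 0, 0], [0, 0, 0], [0, 0, 0], [0, 0, 0], [0, 0, 0], [0, 0, 0], [0, 0, 0]])

```text
time: 22.2
eef_pos: [0.4291, 0.1791, 0.1982]
tcp_rot: [0.942, 0.334, -0.003, -0.002]
contact_force: [-0.3, 0.1, -2.0]
opening: 0.658
```

Run:
```python
from h import *
delta([*box(-.049,.049),.19],-51); print(box(-.049,.049))
```

```text
t 22.2 d [ 0.1064 -0.2302 -0.0082] tw [-0.09 -0.42 -0.06] f [-0.3  0.1 -2. ] op 0.658 pos [0.4291 0.1791 0.1982]
[ 0.53547009 -0.05108204]
```

Request:
move_arm(linear=[[0.005, -0.012, 0], [0.01, -0.021, 0.001], [0.01, -0.021, 0.001], [0.01, -0.021, 0.001], [0.01, -0.021, 0.001], [0.01, -0.021, 0.001], [0.01, -0.021, 0.001], [0.01, -0.021, 0.001], [0.01, -0.021, 0.001], [0.01, -0.021, 0.001], [0.008, -0.014, 0], [0, 0, 0], [0, 0, 0]], twist=[[0, 0, 0], [0, 0, 0], [0, 0, 0], [0, 0, 0], [0, 0, 0], [0, 0, 0], [0, 0, 0], [0, 0, 0], [0, 0, 0], [0, 0, 0], [0, 0, 0], [0, 0, 0], [0, 0, 0]])

```text
time: 23.28
eef_pos: [0.5261, -0.0443, 0.1944]
tcp_rot: [0.942, 0.336, -0.014, -0.009]
contact_force: [-0.9, -0.5, -1.3]
opening: 0.655
```

Run:
```python
from h import *
delta([*box(-.049,.049),.18],-51)
```

```text
t 23.28 d [ 0.0094 -0.0067 -0.0144] tw [-0.45 -1.8  -0.23] f [-0.9 -0.5 -1.3] op 0.655 pos [ 0.5261 -0.0443  0.1944]
```

Request:
move_arm(linear=[[0.005, -0.004, -0.005], [0.003, -0.002, -0.01], [0, 0, -0.01], [0, 0, 0], [0, 0, 0]], twist=[[-0.3, -1.2, -0.2], [-0.1, -0.6, 0], [0, 0, 0], [0, 0, 0], [0, 0, 0]])

```text
time: 23.7
eef_pos: [0.5314, -0.0461, 0.1655]
tcp_rot: [0.942, 0.335, -0.002, -0.003]
contact_force: [-0.0, 0.5, -0.6]
opening: 0.652
```

Run:
```python
from h import *
delta([*box(-.049,.049),.046],-51)
c=cam('wrist'); im=c['img'];P=proj(c,[[*box(-.095,.095),.084],[*box(0,0),.035],[*box(0,.095),.035],[*box(-.095,0),.035]])
for p in P: cv2.circle(im,tuple(int(round(a)) for a in p),4,(0,0,255),1)
cv2.imwrite('pics/w11.png',im)
```

```text
t 23.7 d [ 0.0041 -0.005  -0.1195] tw [-0.25 -0.31 -0.19] f [-0.   0.5 -0.6] op 0.652 pos [ 0.5314 -0.0461  0.1655]
```

View pics/w11.png

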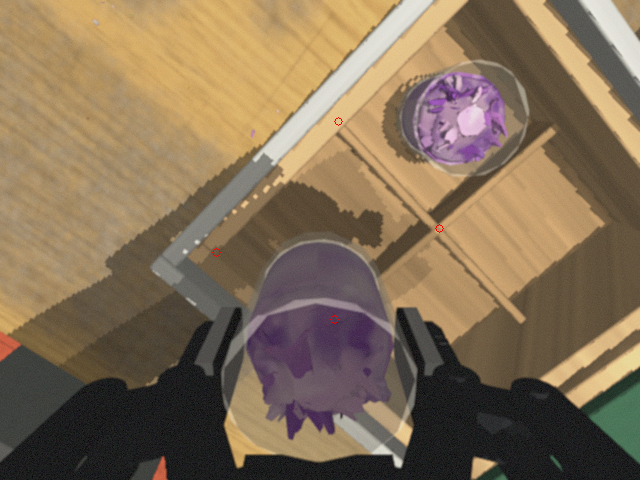

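Request:
move_arm(linear=[[0.003, -0.004, -0.006], [0.001, -0.001, -0.01], [0, 0, -0.012], [0, 0, -0.012], [0, 0, -0.008], [0, 0, 0], [0, 0, 0]], twist=[[-0.2, -0.2, -0.1], [0, 0, 0], [0, 0, 0], [0, 0, 0], [0, 0, 0], [0, 0, 0], [0, 0, 0]])

```text
time: 24.33
eef_pos: [0.5354, -0.0504, 0.1131]
tcp_rot: [0.942, 0.335, -0.001, -0.001]
contact_force: [-0.1, -0.1, -1.1]
opening: 0.662
```

Run:
```python
from h import *
delta([*box(-.049,.049),.046],-51)
```

```text
t 24.33 d [ 0.0001 -0.0007 -0.0671] tw [-0.04 -0.09 -0.16] f [-0.1 -0.1 -1.1] op 0.662 pos [ 0.5354 -0.0504  0.1131]
```

Request:
move_arm(linear=[[0, 0, -0.012], [0, 0, -0.015], [0, 0, -0.015], [0, 0, -0.012], [0, 0, -0.004], [0, 0, 0], [0, 0, 0]], twist=[[0, 0, 0], [0, 0, 0], [0, 0, 0], [0, 0, 0], [0, 0, 0], [0, 0, 0], [0, 0, 0]])

```text
time: 24.92
eef_pos: [0.537, -0.051, 0.0524]
tcp_rot: [0.942, 0.335, 0.001, 0.001]
contact_force: [-0.4, 1.3, -1.6]
opening: 0.659
```

Run:
```python
from h import *
delta([*box(-.049,.049),.046],-51)
```

```text
t 24.92 d [-0.0015 -0.0001 -0.0064] tw [ 0.04  0.18 -0.14] f [-0.4  1.3 -1.6] op 0.659 pos [ 0.537  -0.051   0.0524]
```

Request:
move_arm(linear=[[-0.001, 0, -0.003], [0, 0, -0.003], [0, 0, -0.001], [0, 0, 0], [0, 0, 0]], twist=[[0, 0.1, 0], [0, 0, 0], [0, 0, 0], [0, 0, 0], [0, 0, 0]])

```text
time: 25.33
eef_pos: [0.538, -0.0516, 0.0475]
tcp_rot: [0.942, 0.335, 0.003, 0.002]
contact_force: [-0.3, 0.7, -1.9]
opening: 0.658
```

Run:
```python
from h import *
delta([*box(-.049,.049),.046],-51)
```

```text
t 25.33 d [-0.0025  0.0005 -0.0015] tw [ 0.13  0.38 -0.15] f [-0.3  0.7 -1.9] op 0.658 pos [ 0.538  -0.0516  0.0475]
```

Request:
move_arm(linear=[[-0.002, 0, -0.002], [0, 0, 0], [0, 0, 0]], twist=[[0.1, 0.3, 0], [0, 0, 0], [0, 0, 0]])

```text
time: 25.58
eef_pos: [0.5369, -0.0519, 0.0467]
tcp_rot: [0.942, 0.335, 0.002, 0.001]
contact_force: [-0.7, 0.7, -1.3]
opening: 0.655
```

Request:
move_arm(linear=[[0, 0, 0], [0, 0, 0], [0, 0, 0], [0, 0, 0], [0, 0, 0]], twist=[[0, 0, 0], [0, 0, 0], [0, 0, 0], [0, 0, 0], [0, 0, 0]], grip=0.78)

```text
time: 26.0
eef_pos: [0.5377, -0.0521, 0.0477]
tcp_rot: [0.942, 0.335, 0.002, 0.002]
contact_force: [0.3, -0.2, -0.1]
opening: 0.782
```

Request:
move_arm(linear=[[0, 0, 0.01], [0, 0, 0.02], [0, 0, 0.03], [0, 0, 0.03], [0, 0, 0.03], [0, 0, 0.03], [0, 0, 0], [0, 0, 0]], twist=[[0, 0, 0], [0, 0, 0], [0, 0, 0], [0, 0, 0], [0, 0, 0], [0, 0, 0], [0, 0, 0], [0, 0, 0]])

```text
time: 26.67
eef_pos: [0.5345, -0.0511, 0.2078]
tcp_rot: [0.942, 0.335, 0.001, 0.001]
contact_force: [-0.2, -0.4, -0.1]
opening: 0.783
```

Run:
```python
from h import *
delta([.439,.4155,.2],-51)
c=cam('wrist'); cv2.imwrite('pics/w12.png',c['img'])
c=cam('top'); W=cloud(c); cv2.imwrite('pics/t12.png',c['img'])
def circ(u,v):
    p=W[v,u]; D=np.hypot(W[...,0]-p[0],W[...,1]-p[1]); q=W[(D<.05)&(W[...,2]>.055)&(W[...,2]<.08)]; return np.round(cv2.minEnclosingCircle(q[:,:2].astype(np.float32))[0],4) if len(q) else None
print(circ(186,291)); print(get_state()['qpos'].round(2))
```

```text
t 26.67 d [-0.0955  0.4666 -0.0078] tw [ 0.05  0.18 -0.15] f [-0.2 -0.4 -0.1] op 0.783 pos [ 0.5345 -0.0511  0.2078]
[0.4422 0.4157]
[-0.28  0.01  1.95  0.    1.18  0.6 ]
```

View pics/w12.png

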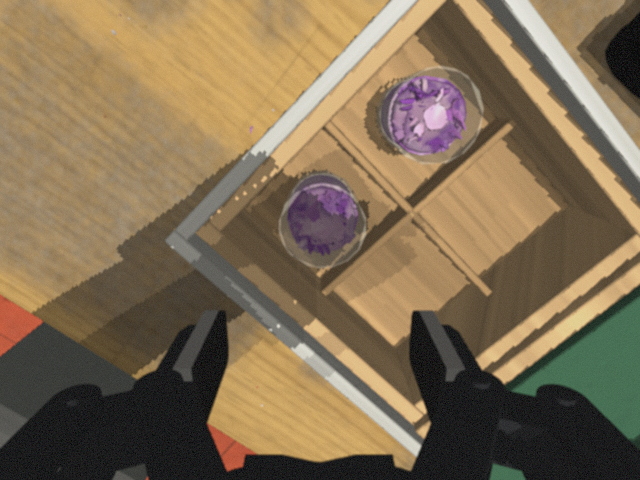

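View pics/t12.png

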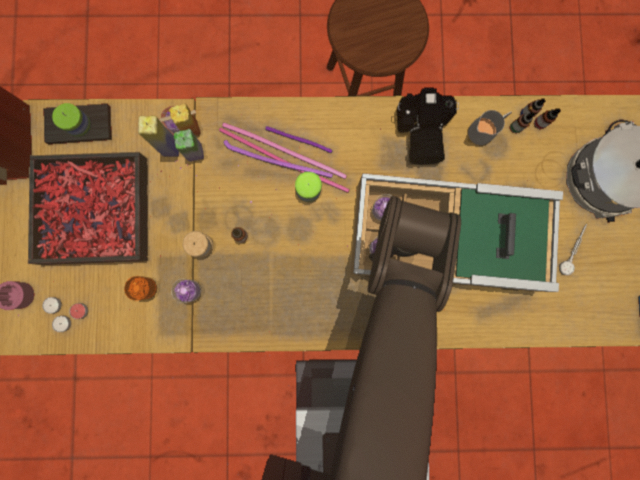

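Request:
move_arm(linear=[[-0.003, 0.015, 0], [-0.006, 0.029, 0], [-0.006, 0.029, 0], [-0.006, 0.029, 0], [-0.006, 0.029, 0], [-0.006, 0.029, 0], [-0.006, 0.029, 0], [-0.006, 0.029, 0], [-0.006, 0.029, 0], [-0.006, 0.029, 0], [-0.006, 0.029, 0], [-0.006, 0.029, 0], [-0.006, 0.029, 0], [-0.006, 0.029, 0], [-0.006, 0.029, 0], [-0.004, 0.02, 0], [0, 0, 0], [0, 0, 0]], twist=[[0, 0, 0], [0, 0, 0], [0, 0, 0], [0, 0, 0], [0, 0, 0], [0, 0, 0], [0, 0, 0], [0, 0, 0], [0, 0, 0], [0, 0, 0], [0, 0, 0], [0, 0, 0], [0, 0, 0], [0, 0, 0], [0, 0, 0], [0, 0, 0], [0, 0, 0], [0, 0, 0]], grip=1)

```text
time: 28.27
eef_pos: [0.4193, 0.4042, 0.1741]
tcp_rot: [0.943, 0.332, -0.027, -0.001]
contact_force: [-0.3, -0.1, 0.0]
opening: 0.999
```

Run:
```python
from h import *
delta([.44,.4155,.2],-51); jarw([.44,.4155],'w13.png')
```

```text
t 28.27 d [0.0207 0.0113 0.0259] tw [ 0.93 -2.97  0.15] f [-0.3 -0.1  0. ] op 0.999 pos [0.4193 0.4042 0.1741]
((0.4385190010070801, 0.4165119528770447), 0.029131395742297173) 4980
```

View pics/w13.png

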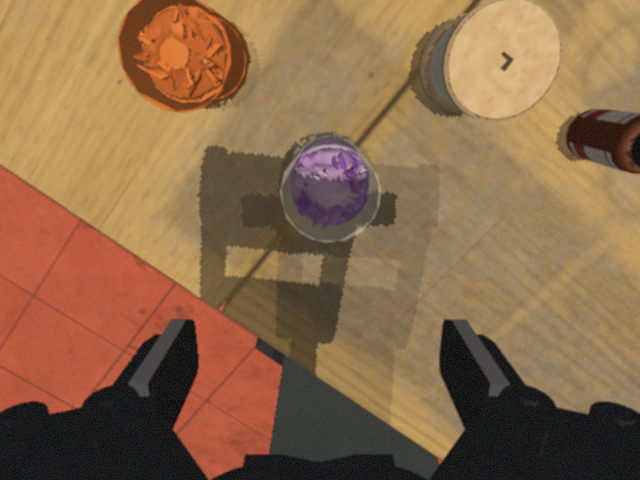

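Request:
move_arm(linear=[[0.01, 0.006, -0.006], [0.007, 0.004, -0.012], [0.002, 0.001, -0.015], [0, 0, -0.015], [0, 0, 0], [0, 0, 0]], twist=[[0.6, -2, 0.1], [0.3, -1, 0], [0, 0, 0], [0, 0, 0], [0, 0, 0], [0, 0, 0]])

```text
time: 28.82
eef_pos: [0.4401, 0.4074, 0.1213]
tcp_rot: [0.944, 0.33, -0.002, 0.002]
contact_force: [-0.4, 0.2, -0.4]
opening: 1.002
```

Run:
```python
from h import *
delta([.4385,.4165,.038],-51)
```

```text
t 28.82 d [-0.0016  0.0091 -0.0833] tw [ 0.29 -0.11  0.5 ] f [-0.4  0.2 -0.4] op 1.002 pos [0.4401 0.4074 0.1213]
```

Request:
move_arm(linear=[[-0.001, 0.006, -0.006], [0, 0.003, -0.012], [0, 0, -0.014], [0, 0, -0.012], [0, 0, 0], [0, 0, 0]], twist=[[0.2, 0, 0.3], [0.1, 0, 0.2], [0, 0, 0], [0, 0, 0], [0, 0, 0], [0, 0, 0]])

```text
time: 29.32
eef_pos: [0.441, 0.4164, 0.0765]
tcp_rot: [0.943, 0.333, 0.001, -0.001]
contact_force: [-0.1, -0.0, -0.6]
opening: 1.006
```

Run:
```python
from h import *
delta([.4385,.4165,.038],-51)
```

```text
t 29.32 d [-0.0025  0.0001 -0.0385] tw [-0.18  0.09  0.09] f [-0.1 -0.  -0.6] op 1.006 pos [0.441  0.4164 0.0765]
```

Request:
move_arm(linear=[[-0.002, 0, -0.01], [-0.001, 0, -0.012], [0, 0, -0.012], [0, 0, -0.004], [0, 0, 0], [0, 0, 0]], twist=[[0, 0, 0], [0, 0, 0], [0, 0, 0], [0, 0, 0], [0, 0, 0], [0, 0, 0]])

```text
time: 29.82
eef_pos: [0.4376, 0.4168, 0.035]
tcp_rot: [0.943, 0.333, 0.002, -0.001]
contact_force: [0.1, 0.4, 0.2]
opening: 1.003
```

Run:
```python
from h import *
delta([.4385,.4165,.038],-51)
```

```text
t 29.82 d [ 0.0009 -0.0003  0.003 ] tw [-0.21  0.13  0.06] f [0.1 0.4 0.2] op 1.003 pos [0.4376 0.4168 0.035 ]
```

Request:
move_arm(linear=[[0, 0, 0.004], [0, 0, 0], [0, 0, 0]], twist=[[0, 0, 0], [0, 0, 0], [0, 0, 0]])

```text
time: 30.07
eef_pos: [0.438, 0.417, 0.0398]
tcp_rot: [0.943, 0.333, 0.002, -0.001]
contact_force: [-0.1, 0.4, -0.4]
opening: 1.001
```

Request:
move_arm(linear=[[0, 0, 0], [0, 0, 0], [0, 0, 0], [0, 0, 0], [0, 0, 0], [0, 0, 0], [0, 0, 0], [0, 0, 0]], twist=[[0, 0, 0], [0, 0, 0], [0, 0, 0], [0, 0, 0], [0, 0, 0], [0, 0, 0], [0, 0, 0], [0, 0, 0]], grip=0)

```text
time: 30.73
eef_pos: [0.4391, 0.4176, 0.0418]
tcp_rot: [0.943, 0.333, 0.004, -0.002]
contact_force: [-1.0, 0.2, -0.1]
opening: 0.66
```

Request:
move_arm(linear=[[0, 0, 0.01], [0, 0, 0.02], [0, 0, 0.03], [0, 0, 0.03], [0, 0, 0.03], [0, 0, 0.03], [0, 0, 0.01], [0, 0, 0], [0, 0, 0]], twist=[[0, 0, 0], [0, 0, 0], [0, 0, 0], [0, 0, 0], [0, 0, 0], [0, 0, 0], [0, 0, 0], [0, 0, 0], [0, 0, 0]])

```text
time: 31.48
eef_pos: [0.4338, 0.4143, 0.2072]
tcp_rot: [0.943, 0.333, -0.001, -0.001]
contact_force: [-0.3, -0.0, -1.9]
opening: 0.662
```

Run:
```python
from h import *
delta([*box(.049,-.049),.2],-51); print(box(.049,-.049))
```

```text
t 31.48 d [ 0.1888 -0.5733 -0.0072] tw [-0.04 -0.16  0.06] f [-0.3 -0.  -1.9] op 0.662 pos [0.4338 0.4143 0.2072]
[ 0.62252991 -0.15891796]
```

Request:
move_arm(linear=[[0.005, -0.015, 0], [0.01, -0.03, 0.001], [0.01, -0.03, 0.001], [0.01, -0.03, 0.001], [0.01, -0.03, 0.001], [0.01, -0.03, 0.001], [0.01, -0.03, 0.001], [0.01, -0.03, 0.001], [0.01, -0.03, 0.001], [0.01, -0.03, 0.001], [0.01, -0.03, 0.001], [0.01, -0.03, 0.001], [0.01, -0.03, 0.001], [0.01, -0.03, 0.001], [0.01, -0.03, 0.001], [0.01, -0.03, 0.001], [0.01, -0.03, 0.001], [0.006, -0.02, 0], [0, 0, 0], [0, 0, 0]], twist=[[0, 0, 0], [0, 0, 0], [0, 0, 0], [0, 0, 0], [0, 0, 0], [0, 0, 0], [0, 0, 0], [0, 0, 0], [0, 0, 0], [0, 0, 0], [0, 0, 0], [0, 0, 0], [0, 0, 0], [0, 0, 0], [0, 0, 0], [0, 0, 0], [0, 0, 0], [0, 0, 0], [0, 0, 0], [0, 0, 0]])

```text
time: 33.15
eef_pos: [0.5819, -0.1268, 0.1677]
tcp_rot: [0.941, 0.335, -0.04, -0.016]
contact_force: [-0.5, 1.0, -1.2]
opening: 0.659
```

Run:
```python
from h import *
delta([*box(.049,-.049),.19],-51)
```

```text
t 33.15 d [ 0.0406 -0.0321  0.0223] tw [-0.17 -4.88 -0.12] f [-0.5  1.  -1.2] op 0.659 pos [ 0.5819 -0.1268  0.1677]
```

Request:
move_arm(linear=[[0.01, -0.008, 0.006], [0.012, -0.01, 0.006], [0.008, -0.008, 0.004], [0.003, -0.002, 0], [0, 0, 0], [0, 0, 0]], twist=[[0, -2, 0], [0, -1.5, 0], [0, -0.8, 0], [0, 0, 0], [0, 0, 0], [0, 0, 0]])

```text
time: 33.65
eef_pos: [0.6162, -0.1533, 0.1811]
tcp_rot: [0.942, 0.337, -0.003, -0.004]
contact_force: [0.6, -0.2, -0.7]
opening: 0.656
```

Run:
```python
from h import *
delta([*box(.049,-.049),.17],-51)
c=cam('wrist'); im=c['img'];P=proj(c,[[*box(.095,-.095),.084],[*box(0,0),.035],[*box(0,-.095),.035],[*box(.095,0),.035]])
for p in P: cv2.circle(im,tuple(int(round(a)) for a in p),4,(0,0,255),1)
cv2.imwrite('pics/w14.png',im)
```

```text
t 33.65 d [ 0.0064 -0.0056 -0.0111] tw [-0.36 -0.5  -0.35] f [ 0.6 -0.2 -0.7] op 0.656 pos [ 0.6162 -0.1533  0.1811]
```

View pics/w14.png

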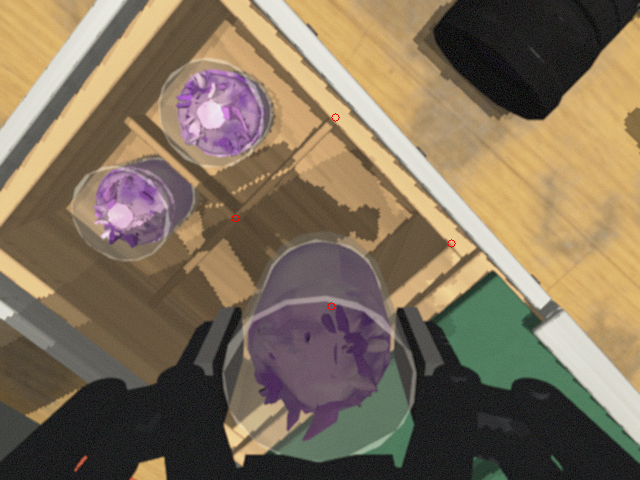

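Request:
move_arm(linear=[[0.004, -0.004, -0.006], [0.002, -0.002, -0.01], [0, 0, -0.012], [0, 0, -0.014], [0, 0, -0.012], [0, 0, 0], [0, 0, 0]], twist=[[-0.2, -0.3, -0.2], [-0.1, -0.1, -0.1], [0, 0, 0], [0, 0, 0], [0, 0, 0], [0, 0, 0], [0, 0, 0]])

```text
time: 34.28
eef_pos: [0.6209, -0.1575, 0.1196]
tcp_rot: [0.942, 0.335, -0.002, -0.002]
contact_force: [0.9, -0.2, -1.4]
opening: 0.66
```

Run:
```python
from h import *
delta([*box(.049,-.049),.048],-51)
```

```text
t 34.28 d [ 0.0016 -0.0015 -0.0716] tw [-0.13 -0.27 -0.14] f [ 0.9 -0.2 -1.4] op 0.66 pos [ 0.6209 -0.1575  0.1196]
```

Request:
move_arm(linear=[[0.001, -0.001, -0.012], [0, 0, -0.015], [0, 0, -0.015], [0, 0, -0.012], [0, 0, -0.008], [0, 0, 0], [0, 0, 0]], twist=[[0, -0.1, 0], [0, 0, 0], [0, 0, 0], [0, 0, 0], [0, 0, 0], [0, 0, 0], [0, 0, 0]])

```text
time: 34.87
eef_pos: [0.6228, -0.1589, 0.0535]
tcp_rot: [0.942, 0.335, 0.0, -0.001]
contact_force: [-0.4, -0.4, -0.8]
opening: 0.662
```

Run:
```python
from h import *
delta([*box(.049,-.049),.048],-51)
```

```text
t 34.87 d [-0.0003  0.     -0.0055] tw [-0.06 -0.   -0.15] f [-0.4 -0.4 -0.8] op 0.662 pos [ 0.6228 -0.1589  0.0535]
```

Request:
move_arm(linear=[[0, 0, -0.003], [0, 0, -0.003], [0, 0, 0], [0, 0, 0]], twist=[[0, 0, 0], [0, 0, 0], [0, 0, 0], [0, 0, 0]])

```text
time: 35.2
eef_pos: [0.6244, -0.1596, 0.0493]
tcp_rot: [0.942, 0.335, 0.002, 0.001]
contact_force: [0.1, 0.0, -0.9]
opening: 0.66
```

Run:
```python
from h import *
delta([*box(.049,-.049),.048],-51)
```

```text
t 35.2 d [-0.0019  0.0006 -0.0013] tw [ 0.03  0.22 -0.15] f [ 0.1  0.  -0.9] op 0.66 pos [ 0.6244 -0.1596  0.0493]
```

Request:
move_arm(linear=[[-0.001, 0, -0.0025], [0, 0, 0], [0, 0, 0]], twist=[[0, 0.2, 0], [0, 0, 0], [0, 0, 0]])

```text
time: 35.45
eef_pos: [0.6247, -0.1601, 0.0487]
tcp_rot: [0.942, 0.335, 0.001, 0.002]
contact_force: [0.8, 0.7, -2.2]
opening: 0.659
```

Request:
move_arm(linear=[[0, 0, 0], [0, 0, 0], [0, 0, 0], [0, 0, 0], [0, 0, 0]], twist=[[0, 0, 0], [0, 0, 0], [0, 0, 0], [0, 0, 0], [0, 0, 0]], grip=0.78)

```text
time: 35.87
eef_pos: [0.6257, -0.1606, 0.0503]
tcp_rot: [0.942, 0.335, 0.002, 0.003]
contact_force: [-0.5, -0.3, 0.6]
opening: 0.782
```

Request:
move_arm(linear=[[0, 0, 0.01], [0, 0, 0.02], [0, 0, 0.03], [0, 0, 0.03], [0, 0, 0.03], [0, 0, 0.03], [0, 0, 0.01], [0, 0, 0], [0, 0, 0]], twist=[[0, 0, 0], [0, 0, 0], [0, 0, 0], [0, 0, 0], [0, 0, 0], [0, 0, 0], [0, 0, 0], [0, 0, 0], [0, 0, 0]])

```text
time: 36.62
eef_pos: [0.6226, -0.1592, 0.2198]
tcp_rot: [0.942, 0.335, 0.002, 0.002]
contact_force: [0.3, 0.4, -0.6]
opening: 0.779
```

Run:
```python
from h import *
delta([*box(0,-.222),.2],83.9); print(get_state()['qpos'].round(2))
c=cam('wrist'); cv2.imwrite('pics/w15.png',c['img'])
W=cloud(c)
for k,(x,y) in enumerate([(-.049,-.049),(-.049,.049),(.049,-.049),(.049,.049)]):
    p=box(x,y);D=np.hypot(W[...,0]-p[0],W[...,1]-p[1]); q=W[(D<.05)&(W[...,2]>.06)&(W[...,2]<.082)]; print(k,p.round(3),cv2.minEnclosingCircle(q[:,:2].astype(np.float32)) if len(q) else None, np.percentile(q[:,2],98) if len(q) else 0)
```

```text
t 36.62 d [-0.0671 -0.1666 -0.0198] tw [ -0.22   0.28 134.74] f [ 0.3  0.4 -0.6] op 0.779 pos [ 0.6226 -0.1592  0.2198]
[-0.41  0.23  1.68 -0.    1.23  0.48]
0 [ 0.525 -0.149] ((0.5091707706451416, -0.16129037737846375), 0.045686740428209305) 0.08161186821986814
1 [ 0.535 -0.051] ((0.5330561399459839, -0.04788494482636452), 0.0487198531627655) 0.08021312177120497
2 [ 0.623 -0.159] ((0.6346261501312256, -0.17281147837638855), 0.04628147929906845) 0.07896133148456863
3 [ 0.633 -0.061] ((0.6452282667160034, -0.04914550855755806), 0.04561914503574371) 0.079349157574635
```

View pics/w15.png

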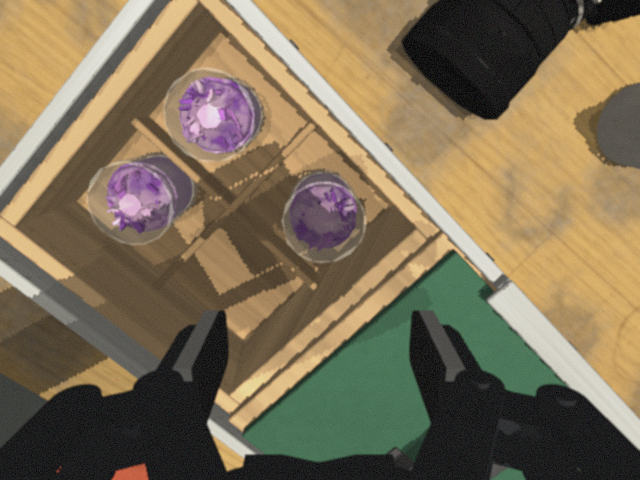

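Request:
move_arm(linear=[[-0.004, -0.01, 0], [-0.007, -0.018, 0], [-0.007, -0.018, 0], [-0.007, -0.018, 0], [-0.007, -0.018, 0], [-0.007, -0.018, 0], [-0.007, -0.018, 0], [-0.007, -0.018, 0], [-0.007, -0.018, 0], [-0.004, -0.008, 0], [0, 0, 0], [0, 0, 0]], twist=[[0, 0, -3], [0, 0, -4.8], [0, 0, -4.8], [0, 0, -4.8], [0, 0, -4.8], [0, 0, -4.8], [0, 0, -4.8], [0, 0, -4.8], [0, 0, -4.8], [0, 0, -3], [0, 0, 0], [0, 0, 0]], grip=1)

```text
time: 37.67
eef_pos: [0.5426, -0.319, 0.1829]
tcp_rot: [0.998, -0.064, -0.018, -0.018]
contact_force: [-0.1, 0.0, -0.5]
opening: 0.995
```

Run:
```python
from h import *
delta([*box(0,-.222),.18],-96.1)
c=cam('top'); cv2.imwrite('pics/t16.png',c['img'])
```

```text
t 37.67 d [ 0.0129 -0.0067 -0.0029] tw [-2.15 -1.94  1.2 ] f [-0.1  0.  -0.5] op 0.995 pos [ 0.5426 -0.319   0.1829]
```

View pics/t16.png

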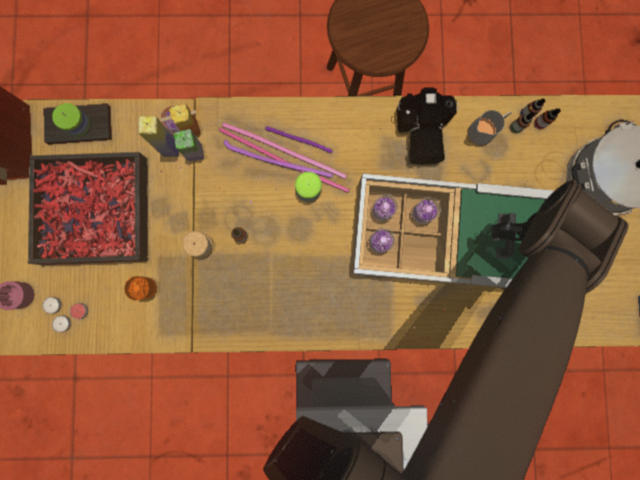

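Three jars stand in the cells (384,207), (427,210) and (381,242). Nothing else on the table has changed. Next I re-grasp the hatch bar.

Request:
move_arm(linear=[[0.007, -0.004, -0.003], [0.005, -0.003, -0.003], [0, 0, 0], [0, 0, 0]], twist=[[-1.3, -1.2, 0.8], [-0.8, -0.8, 0.4], [0, 0, 0], [0, 0, 0]])

```text
time: 38.05
eef_pos: [0.555, -0.3221, 0.1727]
tcp_rot: [0.999, -0.049, -0.001, -0.002]
contact_force: [0.3, 0.0, 0.1]
opening: 1.001
```

Run:
```python
from h import *
delta([*box(0,-.222),.13],-96.1)
c=cam('wrist'); cv2.imwrite('pics/w17.png',c['img']); W=cloud(c)
p=box(0,-.222); b=(W[...,2]>.143)&(W[...,2]<.157)&(np.hypot(W[...,0]-p[0],W[...,1]-p[1])<.07); q=W[b]
print(p,cv2.minAreaRect(q[:,:2].astype(np.float32)),np.median(q[:,2]))
```

```text
t 38.05 d [ 0.0005 -0.0037 -0.0427] tw [-0.23 -0.15 -0.46] f [0.3 0.  0.1] op 1.001 pos [ 0.555  -0.3221  0.1727]
[ 0.55546789 -0.32574927] ((0.5551637411117554, -0.3259757459163666), (0.015971213579177856, 0.09388583898544312), 84.00677490234375) 0.14954125061007975
```

View pics/w17.png

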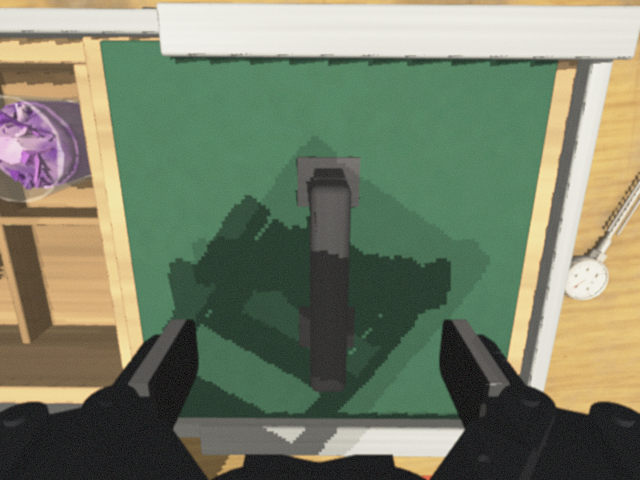

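Request:
move_arm(linear=[[0, -0.003, -0.008], [0, -0.001, -0.01], [0, 0, -0.012], [0, 0, -0.006], [0, 0, 0], [0, 0, 0]], twist=[[-0.2, -0.1, -0.3], [0, 0, -0.1], [0, 0, 0], [0, 0, 0], [0, 0, 0], [0, 0, 0]])

```text
time: 38.6
eef_pos: [0.5546, -0.3252, 0.1322]
tcp_rot: [0.999, -0.052, -0.001, -0.001]
contact_force: [-0.2, -0.2, -0.9]
opening: 1.0
```

Run:
```python
from h import *
delta([.5552,-.326,.13],-96.1)
```

```text
t 38.6 d [ 0.0006 -0.0008 -0.0022] tw [-0.1  -0.12 -0.08] f [-0.2 -0.2 -0.9] op 1.0 pos [ 0.5546 -0.3252  0.1322]
```

Request:
move_arm(linear=[[0, -0.001, -0.003], [0, 0, 0], [0, 0, 0], [0, 0, 0], [0, 0, 0], [0, 0, 0], [0, 0, 0], [0, 0, 0], [0, 0, 0], [0, 0, 0], [0, 0, 0], [0, 0, 0]], twist=[[0, 0, 0], [0, 0, 0], [0, 0, 0], [0, 0, 0], [0, 0, 0], [0, 0, 0], [0, 0, 0], [0, 0, 0], [0, 0, 0], [0, 0, 0], [0, 0, 0], [0, 0, 0]], grip=0, force=70)

```text
time: 39.6
eef_pos: [0.5549, -0.3268, 0.1299]
tcp_rot: [0.999, -0.053, -0.001, -0.0]
contact_force: [-0.2, -0.5, -0.3]
opening: 0.173
```

Run:
```python
from h import *
delta([*box(0,-.222),.134],-96.1); boxdev()
```

```text
t 39.6 d [0.0005 0.001  0.0041] tw [-0.03 -0.06 -0.08] f [-0.2 -0.5 -0.3] op 0.173 pos [ 0.5549 -0.3268  0.1299]
boxxy [-0.0004 -0.2231]
```

Request:
move_arm(linear=[[0, 0, 0.003], [0, 0, 0.002], [0, 0, 0], [0, 0, 0]], twist=[[0, 0, 0], [0, 0, 0], [0, 0, 0], [0, 0, 0]])

```text
time: 39.93
eef_pos: [0.5528, -0.325, 0.1315]
tcp_rot: [0.999, -0.053, -0.004, -0.003]
contact_force: [-0.6, -0.1, -4.3]
opening: 0.172
```

Run:
```python
from h import *
delta([*box(0,-.12),.135],-96.1); boxdev()
```

```text
t 39.93 d [0.0135 0.1007 0.0035] tw [-0.31 -0.39 -0.08] f [-0.6 -0.1 -4.3] op 0.172 pos [ 0.5528 -0.325   0.1315]
boxxy [-0.0027 -0.2215]
```

Request:
move_arm(linear=[[0.002, 0, 0.003], [0.001, 0, 0.002], [0, 0, 0], [0, 0, 0]], twist=[[-0.3, -0.4, 0], [-0.1, -0.1, 0], [0, 0, 0], [0, 0, 0]])

```text
time: 40.27
eef_pos: [0.5552, -0.3241, 0.1351]
tcp_rot: [0.999, -0.053, 0.0, 0.0]
contact_force: [0.5, 0.3, -5.1]
opening: 0.173
```

Run:
```python
from h import *
delta([*box(0,-.12),.135],-96.1); boxdev()
```

```text
t 40.27 d [ 0.0111  0.0998 -0.0001] tw [ 0.    0.01 -0.08] f [ 0.5  0.3 -5.1] op 0.173 pos [ 0.5552 -0.3241  0.1351]
boxxy [-0.0004 -0.2204]
```

Request:
move_arm(linear=[[0.0012, 0.01, 0], [0.0012, 0.011, 0], [0.0012, 0.011, 0], [0.0012, 0.011, 0], [0.0012, 0.011, 0], [0.0012, 0.011, 0], [0.0012, 0.011, 0], [0.0012, 0.011, 0], [0, 0, 0], [0, 0, 0]], twist=[[0, 0, 0], [0, 0, 0], [0, 0, 0], [0, 0, 0], [0, 0, 0], [0, 0, 0], [0, 0, 0], [0, 0, 0], [0, 0, 0], [0, 0, 0]])

```text
time: 41.1
eef_pos: [0.5655, -0.2248, 0.1352]
tcp_rot: [0.999, -0.051, -0.0, -0.001]
contact_force: [0.7, 0.2, -3.9]
opening: 0.173
```

Run:
```python
from h import *
delta([*box(0,0),.135],-96.1); boxdev()
```

```text
t 41.1 d [ 0.0135  0.1198 -0.0002] tw [-0.08 -0.   -0.25] f [ 0.7  0.2 -3.9] op 0.173 pos [ 0.5655 -0.2248  0.1352]
boxxy [-0.0007 -0.1205]
```

Request:
move_arm(linear=[[0.0015, 0.01, 0], [0.0013, 0.011, 0], [0.0013, 0.011, 0], [0.0013, 0.011, 0], [0.0013, 0.011, 0], [0.0013, 0.011, 0], [0.0012, 0.011, 0], [0.0012, 0.011, 0], [0.0012, 0.01, 0], [0.001, 0.006, 0], [0, 0, 0], [0, 0, 0]], twist=[[0, 0, -0.1], [0, 0, -0.1], [0, 0, 0], [0, 0, 0], [0, 0, 0], [0, 0, 0], [0, 0, 0], [0, 0, 0], [0, 0, 0], [0, 0, 0], [0, 0, 0], [0, 0, 0]])

```text
time: 42.1
eef_pos: [0.5793, -0.1104, 0.1355]
tcp_rot: [0.999, -0.053, 0.0, -0.0]
contact_force: [-0.4, -0.2, -4.8]
opening: 0.173
```

Run:
```python
from h import *
delta([*box(0,0),.135],-96.1); boxdev()
c=cam('wrist'); cv2.imwrite('pics/w18.png',c['img'])
```

```text
t 42.1 d [-0.0003  0.0054 -0.0005] tw [-0.04  0.04 -0.04] f [-0.4 -0.2 -4.8] op 0.173 pos [ 0.5793 -0.1104  0.1355]
boxxy [ 0.0009 -0.0053]
```

View pics/w18.png

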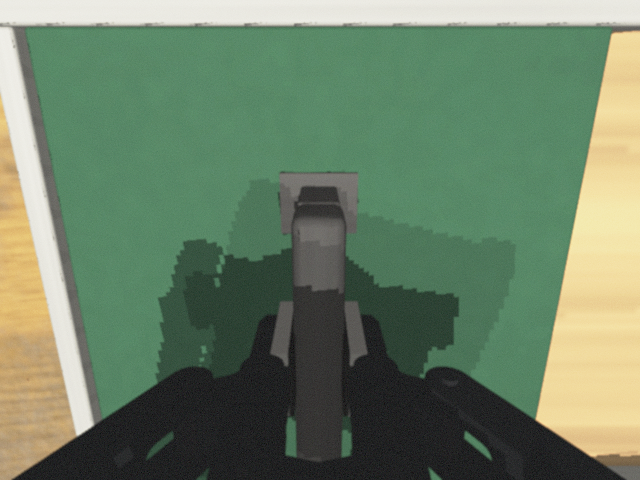

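Request:
move_arm(linear=[[-0.001, 0.003, 0], [0, 0.002, 0], [0, 0, 0], [0, 0, 0]], twist=[[0, 0, 0], [0, 0, 0], [0, 0, 0], [0, 0, 0]])

```text
time: 42.48
eef_pos: [0.5782, -0.1067, 0.1356]
tcp_rot: [0.999, -0.054, 0.0, -0.0]
contact_force: [-0.1, 0.1, -5.1]
opening: 0.178
```

Run:
```python
from h import *
delta([.5785,-.105,.121],-96.1); boxdev()
```

```text
t 42.48 d [ 0.0003  0.0017 -0.0146] tw [-0.02  0.04  0.1 ] f [-0.1  0.1 -5.1] op 0.178 pos [ 0.5782 -0.1067  0.1356]
boxxy [-0.0006 -0.0018]
```

Request:
move_arm(linear=[[0, 0.002, -0.002], [0, 0, -0.003], [0, 0, -0.003], [0, 0, 0], [0, 0, 0]], twist=[[0, 0, 0.1], [0, 0, 0], [0, 0, 0], [0, 0, 0], [0, 0, 0]])

```text
time: 42.9
eef_pos: [0.578, -0.1055, 0.1265]
tcp_rot: [0.999, -0.054, 0.0, -0.0]
contact_force: [-0.2, -0.4, -4.9]
opening: 0.176
```

Run:
```python
from h import *
delta([.5785,-.105,.121],-96.1); boxdev()
```

```text
t 42.9 d [ 0.0005  0.0005 -0.0055] tw [-0.    0.04  0.07] f [-0.2 -0.4 -4.9] op 0.176 pos [ 0.578  -0.1055  0.1265]
boxxy [-0.0009 -0.0006]
```

Request:
move_arm(linear=[[0.0005, 0.0005, -0.002], [0, 0, -0.002], [0, 0, -0.002], [0, 0, 0], [0, 0, 0]], twist=[[0, 0, 0], [0, 0, 0], [0, 0, 0], [0, 0, 0], [0, 0, 0]])

```text
time: 43.32
eef_pos: [0.5791, -0.1052, 0.121]
tcp_rot: [0.999, -0.054, 0.001, 0.0]
contact_force: [0.2, 0.4, -4.1]
opening: 0.174
```

Run:
```python
from h import *
delta([.5785,-.105,.121],-96.1); boxdev()
c=cam('scene'); cv2.imwrite('pics/s19.png',cv2.resize(c['img'][220:420,310:610],(800,533)))
```

```text
t 43.32 d [-0.0006  0.0002 -0.    ] tw [0.02 0.08 0.07] f [ 0.2  0.4 -4.1] op 0.174 pos [ 0.5791 -0.1052  0.121 ]
boxxy [ 0.0001 -0.0002]
```

View pics/s19.png

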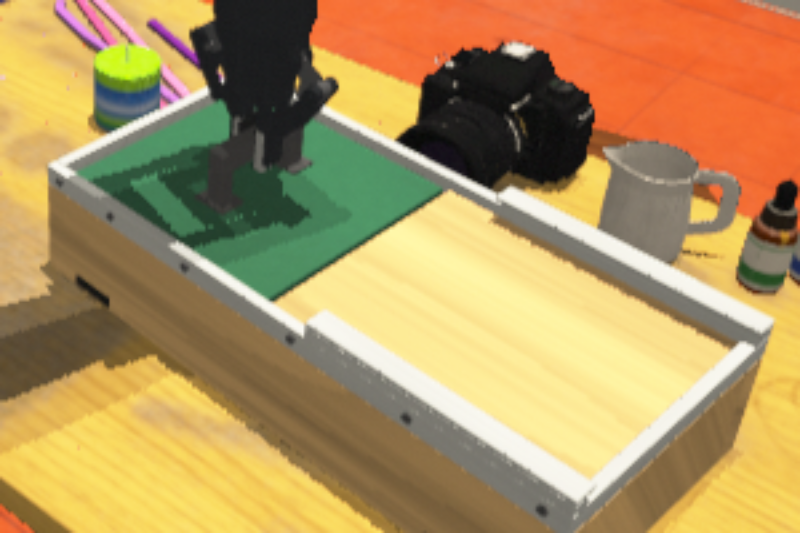

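Request:
move_arm(linear=[[0, 0, -0.001], [0, 0, -0.001], [0, 0, 0], [0, 0, 0]], twist=[[0, 0, 0], [0, 0, 0], [0, 0, 0], [0, 0, 0]])

```text
time: 43.7
eef_pos: [0.5794, -0.1053, 0.1209]
tcp_rot: [0.999, -0.054, 0.001, 0.0]
contact_force: [-0.7, -0.4, -2.6]
opening: 0.174
```

Run:
```python
from h import *
delta([.5785,-.105,.121],-96.1); boxdev()
```

```text
t 43.7 d [-0.0009  0.0003  0.0001] tw [0.03 0.1  0.06] f [-0.7 -0.4 -2.6] op 0.174 pos [ 0.5794 -0.1053  0.1209]
boxxy [ 0.0005 -0.0002]
```

Contact (the load is easing off). I release and back away.

Request:
move_arm(linear=[[0, 0, -0.001], [0, 0, -0.0005], [0, 0, 0]], twist=[[0, 0, 0], [0, 0, 0], [0, 0, 0]])

```text
time: 43.95
eef_pos: [0.5794, -0.1053, 0.1209]
tcp_rot: [0.999, -0.054, 0.001, 0.0]
contact_force: [-1.1, 0.3, -1.3]
opening: 0.171
```

Request:
move_arm(linear=[[0, 0, 0], [0, 0, 0], [0, 0, 0], [0, 0, 0], [0, 0, 0], [0, 0, 0], [0, 0, 0]], twist=[[0, 0, 0], [0, 0, 0], [0, 0, 0], [0, 0, 0], [0, 0, 0], [0, 0, 0], [0, 0, 0]], grip=0.7)

```text
time: 44.53
eef_pos: [0.5831, -0.1066, 0.1229]
tcp_rot: [0.999, -0.054, 0.006, 0.002]
contact_force: [-0.0, -0.1, -0.4]
opening: 0.699
```

Request:
move_arm(linear=[[0, 0, 0.01], [0, 0, 0.02], [0, 0, 0.03], [0, 0, 0.03], [0, 0.02, 0.02], [0, 0.03, 0], [0, 0.03, 0], [0, 0.03, 0], [0, 0.03, 0], [0, 0.03, 0], [0, 0.03, 0], [0, 0.03, 0], [0, 0, 0], [0, 0, 0]], twist=[[0, 0, 0], [0, 0, 0], [0, 0, 0], [0, 0, 0], [0, 0, 0], [0, 0, 0], [0, 0, 0], [0, 0, 0], [0, 0, 0], [0, 0, 0], [0, 0, 0], [0, 0, 0], [0, 0, 0], [0, 0, 0]])

```text
time: 45.7
eef_pos: [0.5824, 0.1325, 0.2518]
tcp_rot: [0.998, -0.056, 0.013, 0.001]
contact_force: [0.4, -0.1, -0.4]
opening: 0.705
```

Run:
```python
from h import *
delta([.58,-.1,.2],-96.1)
for n in ['top','scene']:
    c=cam(n); W=cloud(c); hsv=cv2.cvtColor(c['img'],cv2.COLOR_BGR2HSV); cv2.imwrite(f'pics/{n}20.png',c['img'])
    g=(cv2.inRange(hsv,(60,80,20),(95,255,200))>0)&(W[...,2]>.08)&(W[...,2]<.12)&(np.hypot(W[...,0]-BX,W[...,1]-BY)<.16); q=W[g]
    A_=np.c_[q[:,:2]-q[:,:2].mean(0),np.ones(len(q))]; print(n,'plane',np.linalg.lstsq(A_,q[:,2],rcond=None)[0].round(4),cv2.minAreaRect(q[:,:2].astype(np.float32)))
    R=np.array([[np.cos(A),-np.sin(A)],[np.sin(A),np.cos(A)]]); b=(W[...,:2]-[BX,BY])@R
    d=(abs(b[...,0])<.08)&(b[...,1]<-.12)&(b[...,1]>-.3)&(W[...,2]<.11); print('deck z',np.nanmedian(W[d][:,2]))
    if n=='top':
        w0=np.load('top0.npz'); dd=np.abs(c['img'].astype(int)-w0['img']).max(-1)>40; cv2.imwrite('pics/diff20.png',(dd*255).astype(np.uint8))
```

```text
t 45.7 d [-0.0024 -0.2325 -0.0518] tw [0.22 1.52 0.33] f [ 0.4 -0.1 -0.4] op 0.705 pos [0.5824 0.1325 0.2518]
top plane [ 0.0004 -0.0004  0.0926] ((0.5834513306617737, -0.10485320538282394), (0.20176216959953308, 0.203425794839859), 83.64307403564453)
deck z 0.09273444544344603
scene plane [-0.0007  0.0004  0.0931] ((0.5843833088874817, -0.10644188523292542), (0.20944760739803314, 0.2042081207036972), 83.88076782226562)
deck z 0.09309993293065494
```

View pics/top20.png

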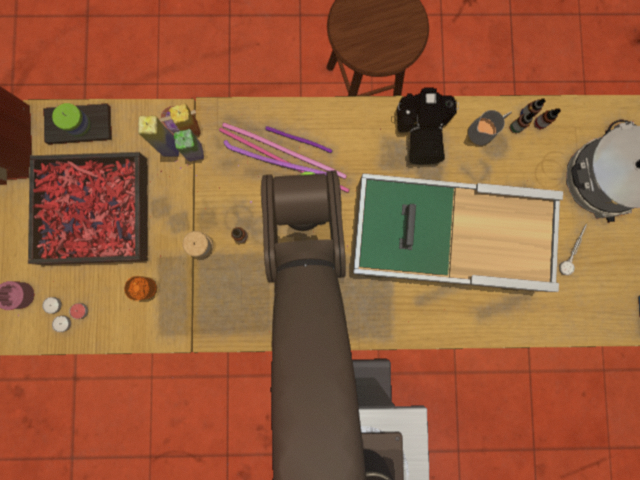

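View pics/scene20.png

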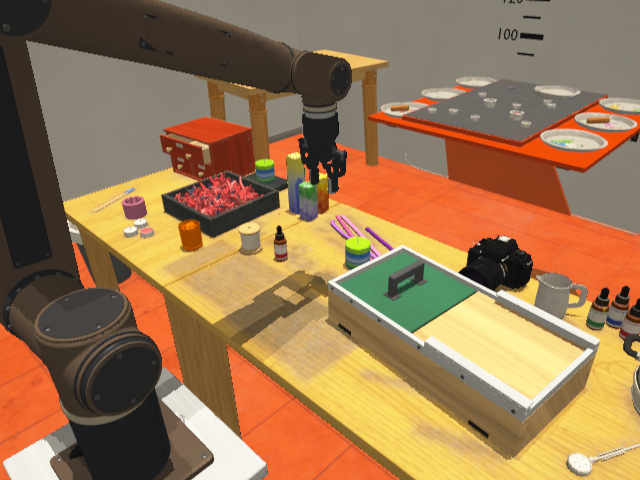

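View pics/diff20.png

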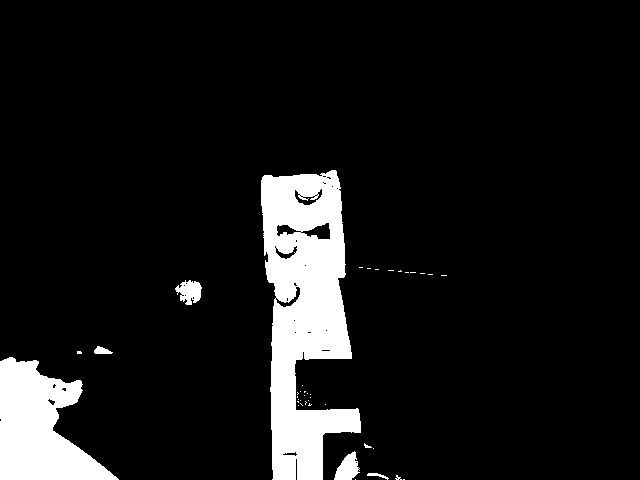

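The hatch is flush: its top is at 92.6 mm and the deck at 92.7 mm, with no tilt. Only the jars, hatch and arm differ from the first picture. Handing in.

```bash
python3 -c "
from plant import *
print(sign_off(), get_state()['time'])"
```

```text
the job is handed in; nothing more can be done
the job is handed in; nothing more can be done
```

The three violet jars that were on the table now stand in cells 1, 2 and 3 of the curing box, and the hatch is closed over them. I lifted the hatch, slid it to about y = -222 mm on the deck, and placed the jars one per cell. Then I slid the hatch back and let it down into its seat. The job was handed in at about 46 s of the 208 s allowed.

**Last checks:**
- **Jars:** the pictures from the wrist and from above, taken before closing, showed all three upright, one per cell. I could not see them once the hatch was shut. There was no fourth violet jar in view.
- **Hatch:** its top measures 92.6 mm against 92.7 mm for the deck from above, and 93.1 mm for both from the scene camera. It shows no measurable tilt.
- **Everything else:** a comparison with the first picture shows nothing else moved, and the orange jar was left alone. The arm hid the candle from above, but the scene view shows it in place.

**Disagreements:**
- The overhead camera put things about 4 mm farther out in x than the wrist camera. I used the wrist values, and the grasps and placings fitted.
- A script's numeric fit of the jar centres inside the box gave no usable result, because box walls were mixed into the data. I judged those placings from the pictures and the arm's positions instead.

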